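Fetch the boxed-in bearing cup and put the tray back in order

ROBOT

A 6-joint arm with a two-finger parallel gripper is mounted at the origin on the work surface. World frame = base frame: x ahead of the robot, y to its left, z up, the work surface at z = 0. Lengths are in m, angles in degrees, forces in N, time in s.
With the tool pointing down it reaches from about 0.25 to 0.725 m from the base axis. Payload 9.7 kg.
Tool frame: the origin (TCP) lies midway between the tips of the shut fingers; the grasp point (between the pads) lies 19 mm behind it; z points along the fingers, x is the direction in which the jaws open and shut, and the axes are right-handed (so a half turn about z gives the same grasp; the last joint's range is limited). The gripper opens to 85 mm and grips with 20 to 120 N. Pads are 22 mm wide; open, the fingers measure 114 mm over their backs; the gripper's body (76 mm by 85 mm) begins 54 mm behind the grasp point. The pads swing forward as they close: fully open they stand 13 mm farther back than shut.
Start: joints at [0, 4.979, 10.078, 95.1, 0, 90], TCP at [0.55, -0, 0.231] pointing down, gripper open.
Joint ranges: [-179.16, 179.16], [-48.56, 103.87], [-65.8, 70.77], [-126.05, 130.52], [-82.76, 87.17], [-180, 180]. Speed limits (degrees/s): [127.2, 127.2, 147.25, 180, 180, 180].

INTERFACE

Orientations are given as [roll, pitch, yaw] about the fixed x, y, z axes, in that order (R = Rz(yaw) Ry(pitch) Rx(roll)).
In Python, from workcell import bot, optics gives the robot as it stands.
- The arm moves only by the shell command python3 -m creep 'ROWS' [FORCE]. ROWS is JSON, a list of rows, each a list of 7 numbers: the shift along the tool's x, y, z in m, then the turn, a rotation vector about the tool's x, y, z in rad, then the opening, from 0 (shut) to 1 (fully open). A call has 1 to 8 rows; each row is the pose to reach, as a shift and turn from the pose commanded when the call began, along the tool's axes at that moment; what a row does not reach only later rows make up. A row lasts 1/10 s, in which the tool goes at most 50 mm and 8.59 degrees, less where a joint would pass 70% of its speed; a pose out of reach is approached as far as the arm can. A call with a gripper value outside its range is refused whole. The fingers move at their own pace and stop on an object; FORCE is the grip in N (left out, the last holds). Time passes only in rows, so rows that repeat a pose let the fingers close. It gives the time, the measured TCP pose, the force and the opening at its end, in the units of the state.
- bot.get_obs(): the state, without advancing time (a new reading comes with each control period).
- optics.camera(name): name is "scene" or "side" or "wrist"; returns the picture (420x560x3 uint8, red, green, blue); there is no depth.
- optics.camera_params(name): a dict with "camera_matrix" (3x3 intrinsics, pixels), "D" ([k1, k2, p1, p2, k3] as OpenCV has them; the pictures are not rectified), "R" (3x3) and "t" (3): a world point X has camera coordinates R X + t; the wrist camera has in their place "mount" (4x4, takes a point from camera to tool coordinates, whose origin is the TCP and whose axes are the tool frame's). Camera axes: x right, y down, z forward; pixel columns grow to the right and rows downward; lengths in m; the calibration is good to about 2 mm. A picture is of the moment at which its call begins: read the wrist's pose just before it. camera_params takes no time and is no camera call.
- bot.job_done(): hands the job in, once; it reports no verdict.
The state is a dict: "time": time; "q": joint angles; "qd": joint speeds; "joint_efforts": joint torques, N m; "ee_pos": TCP position; "tcp_rot": TCP orientation; "wrist_force": force on the tool from outside, world axes, zero at the start; "torque": the same for the moment, N m; "opening": finger opening in m.
Only numpy, scipy, OpenCV 4.12 (cv2) and the standard library are available. Lean on these libraries where they do the work, as an engineer would, in place of code of your own. Each camera call takes 0.05 s, during which the arm holds its last target.

TASK

The bearing cup on the parts tray is boxed in by the tall sleeve, bottle and drift: first stand all three of them upright on the rubber mat, leaving the cup where it is until they are cleared. Then set the cup upright, thread down as it stands, in the round recess of the holding block, and only after that put the sleeve, bottle and drift back upright, each on the very spot on the tray where it stood at the start. Knock nothing over and leave the worn cup and the loose lockring and bearing where they lie.

Things in the scene. Friction and masses are not known exactly. Their poses are not given: they have to be found in the camera images.
- cup: The bearing cup to fetch, alone of its kind on the tray: brown threaded part 40 mm in diameter and 18 mm high below, wider black notched flange 48 mm in diameter and 14 mm high above it (18 to 32 mm above its underside), grey bearing rings on top. 32 mm high in all, 90 g nominal. Grip it by the flange. Origin: centre of its underside, z up when it stands thread down, as at the start. Round about z; its yaw means nothing.
- sleeve: Black open tube standing on end, 40 mm in diameter, 100 mm high, wall 3 mm, 120 g. Origin: centre of its underside, z up along the tube. Round; yaw means nothing.
- bottle: White oil bottle with a large black screw cap, body 42 mm in diameter up to 66 mm height, sloping in to the cap, which is 29 mm in diameter from 78 mm to the top at 108 mm; closed, 140 g. Origin: centre of its underside, z up. Round; yaw means nothing.
- drift: Bright steel bearing drift standing on end: foot 44 mm in diameter and 28 mm high, stem 26 mm in diameter, head 34 mm in diameter from 82 mm to the top at 104 mm; 250 g. Origin: centre of its underside, z up. Round; yaw means nothing.
- tray: Flat aluminium parts tray, fixed, 200 x 200 mm, floor 6 mm thick, rim 12 mm high above the table, 4 mm thick. Origin: centre of its underside; x points to its back, away from the robot, give or take 0.4 rad. On its floor the cup stands near (25, 0) mm and, in changing order, the sleeve, bottle and drift near (-29, 0), (11, 52), (11, -52) mm. Low bearing and lockring in its back corners.
- mat: Black rubber mat, fixed, the side area: 250 mm along its x, 110 mm along its y, 4 mm thick, empty at the start. Origin: centre of its underside, so things stand on it 4 mm above the table.
- block: Grey plastic holding block, fixed, 100 x 100 x 15 mm, with a round recess in the middle of its top, 56 mm in diameter and 5 mm deep, with a dark floor. Origin: centre of its underside; a seated cup has its underside 10 mm above the table, over this origin.
- old_cup: Worn cup, a bystander: same size as the cup but standing flange down, brown thread up, on the bench about 100 mm from the middle of the block, towards the block's +x. Origin: centre of its underside, z up. Leave alone.
- lockring: Dark steel ring 42 mm in diameter, 7 mm high, lying near a back corner of the tray, a bystander. Origin: centre of its underside. Leave alone.
- bearing: Steel ball bearing 36 mm in diameter, 7 mm high, lying near the other back corner of the tray, a bystander. Origin: centre of its underside. Leave alone.

How it is judged:
By the outcome, as a careful person would: the job done as asked, in the order asked, and still so for the second after the job is handed in, with the robot touching nothing.
It also fails if it takes over 144 s, if anything falls off the work surface, if the arm or the gripper's body presses on something with over 40 N, if the wrist force passes 120 N, or if a joint passes its speed limit or range.

## Working session

There is one attempt and no reset: what is moved stays moved. The work goes in short steps, Python scripts to look and compute and a shell command to move; the robot and the scene stay as the last step left them, time stands still between calls to the robot, and variables do not carry over. Pictures are saved under pics/ and viewed, and the job is handed in when it is done.

```bash
ls; mkdir -p pics; python3 - <<'E'
from workcell import bot, optics
import cv2, json
print(bot.get_obs())
for n in ["scene","side","wrist"]:
    im=optics.camera(n); cv2.imwrite(f"pics/{n}0.png",im[:,:,::-1])
    print(n,optics.camera_params(n))
E
```

```text
pics
{'time': 0.0, 'q': array([1.83292914e-03, 5.01289131e+00, 1.00331362e+01, 9.50984893e+01,
       3.45516433e-04, 8.99988627e+01]), 'qd': array([ 0.02493961, -0.16302241,  0.116116  , -0.04567652, -0.0271726 ,
       -0.17722932]), 'joint_efforts': array([ 7.68234549e-04, -5.20392072e+01,  4.64802504e+01,  1.63646933e-02,
        2.23589603e-05, -6.77332673e-05]), 'ee_pos': array([5.49772798e-01, 1.93062521e-05, 2.30554071e-01]), 'tcp_rot': array([-1.79999653e+02,  7.82443217e-02,  2.97018957e-03]), 'wrist_force': array([ 0.83546303, -0.01955778, -0.26602532]), 'torque': array([ 0.02259454, -0.04477202, -0.04004659]), 'opening': 0.08566585572369774}
scene {'camera_matrix': array([[408.90473933,   0.        , 281.60058777],
       [  0.        , 408.90473933, 204.80310609],
       [  0.        ,   0.        ,   1.        ]]), 'D': array([-0.05065136,  0.        ,  0.        ,  0.        ,  0.        ]), 'R': array([[ 0.50134665,  0.86524289,  0.0025059 ],
       [ 0.43338685, -0.24860803, -0.86623893],
       [-0.74888409,  0.43537201, -0.4996237 ]]), 't': array([-0.27026073, -0.1
[... 379 characters left out ...]
04619468,  0.82053973, -0.56971975]]), 't': array([-0.55365317,  0.02900639,  1.15179057])}
wrist {'camera_matrix': array([[372.0377375 ,   0.        , 278.57793638],
       [  0.        , 372.0377375 , 214.21545883],
       [  0.        ,   0.        ,   1.        ]]), 'D': array([-0.09963315,  0.        ,  0.        ,  0.        ,  0.        ]), 'mount': array([[ 9.99998612e-01, -1.58244329e-03,  5.20514709e-04,
        -4.14418073e-04],
       [ 1.36385646e-03,  9.57136227e-01,  2.89634912e-01,
        -7.31387202e-02],
       [-9.56534310e-04, -2.89633801e-01,  9.57137057e-01,
        -1.43499158e-01],
       [ 0.00000000e+00,  0.00000000e+00,  0.00000000e+00,
         1.00000000e+00]])}
```

View pics/scene0.png

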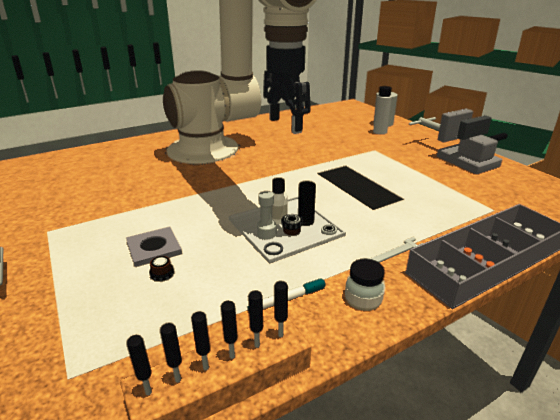

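View pics/side0.png

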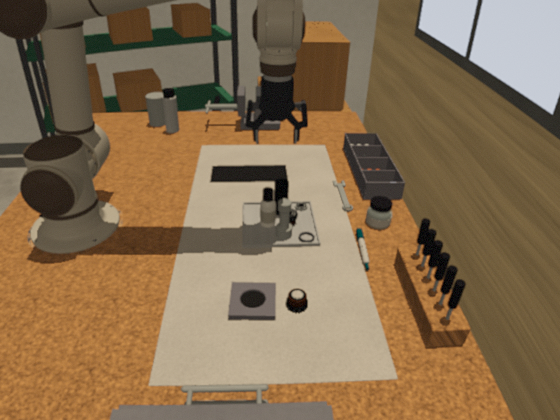

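View pics/wrist0.png

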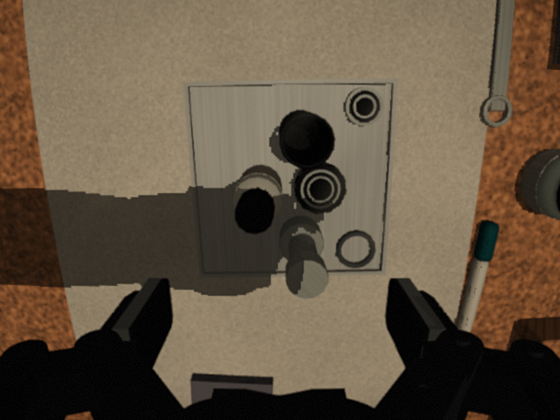

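```bash
cat > h.py <<'E'
import numpy as np, cv2
from scipy.spatial.transform import Rotation as Rn
from workcell import bot, optics
def cam(n,obs=None):
    p=optics.camera_params(n); K=p["camera_matrix"]; D=p["D"]
    if n=="wrist":
        o=obs or bot.get_obs(); T=np.eye(4); T[:3,:3]=Rn.from_euler('xyz',o["tcp_rot"],degrees=True).as_matrix(); T[:3,3]=o["ee_pos"]
        W=np.linalg.inv(T@p["mount"]); return K,D,W[:3,:3],W[:3,3]
    return K,D,p["R"],p["t"]
def proj(c,X):
    K,D,R,t=c
    return cv2.projectPoints(np.asarray(X,float).reshape(-1,1,3),cv2.Rodrigues(R)[0],t,K,D)[0].reshape(-1,2)
def ray(c,uv,z):
    K,D,R,t=c
    n=cv2.undistortPoints(np.array(uv,float).reshape(-1,1,2),K,D).reshape(-1,2)
    d=np.c_[n,np.ones(len(n))]@R; C=-R.T@t
    return C+d*((z-C[2])/d[:,2])[:,None]
def circ(x,y,z,d,n=60):
    a=np.linspace(0,2*np.pi,n); return np.c_[x+d/2*np.cos(a),y+d/2*np.sin(a),0*a+z]
def draw(im,c,X,col,off,s):
    p=(proj(c,X)-off+0.5)*s-0.5
    cv2.polylines(im,[np.round(p*8).astype(int).reshape(-1,1,2)],False,col,1,cv2.LINE_AA,3)
def crop(im,x0,y0,x1,y1,s):
    return cv2.resize(im[y0:y1,x0:x1],None,fx=s,fy=s,interpolation=cv2.INTER_CUBIC)
def shot(n,f):
    o=bot.get_obs(); im=optics.camera(n)[:,:,::-1].copy(); cv2.imwrite(f,im); return im,cam(n,o),o
E
python3 - <<'E'
from h import *
import pickle
cs={n:cam(n) for n in ["scene","side","wrist"]}
pickle.dump(cs,open("c0.pkl","wb"))
w=cv2.imread("pics/wrist0.png"); cv2.imwrite("pics/w0c.png",crop(w,180,70,400,310,2.5))
s=cv2.imread("pics/side0.png"); cv2.imwrite("pics/s0c.png",crop(s,195,150,345,330,3.3))
s=cv2.imread("pics/scene0.png"); cv2.imwrite("pics/sc0c.png",crop(s,220,150,420,270,4))
s=cv2.imread("pics/scene0.png"); cv2.imwrite("pics/sc0d.png",crop(s,110,220,210,290,6))
E
```

```text
(no output)
```

View pics/w0c.png

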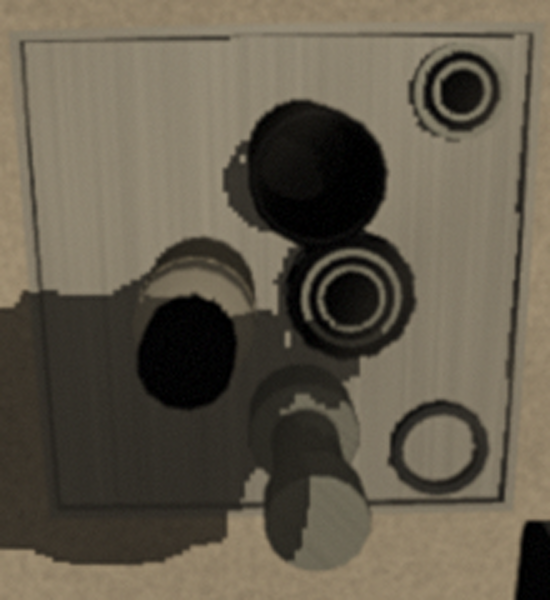

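View pics/s0c.png

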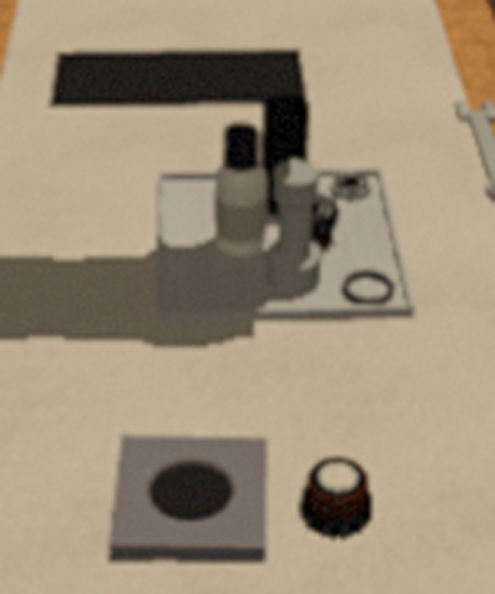

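View pics/sc0c.png

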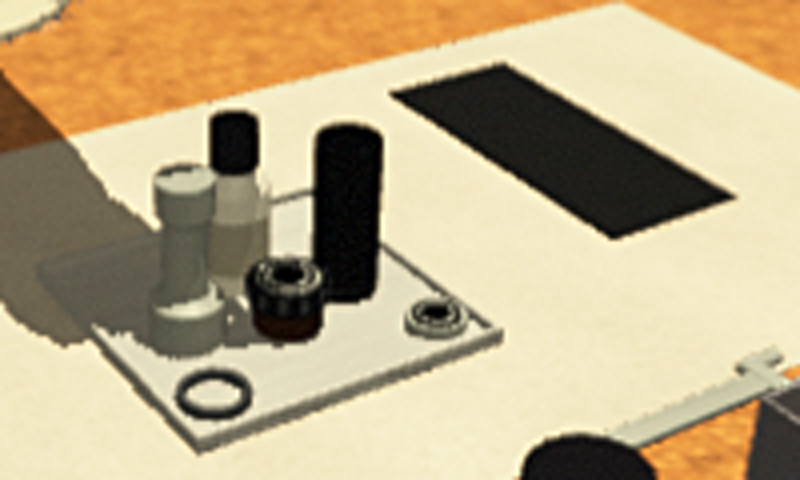

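View pics/sc0d.png

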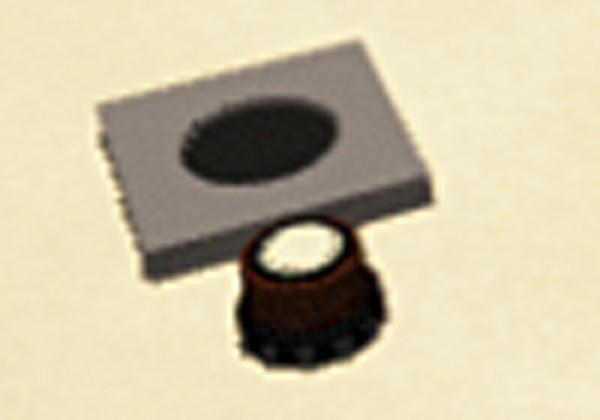

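```bash
cat > m.py <<'E'
from h import *
import pickle
cs=pickle.load(open("c0.pkl","rb"))
def cp(u,v,x0,y0,s): return ((u+.5)/s+x0-.5,(v+.5)/s+y0-.5)
W=lambda L,z: ray(cs["wrist"],[cp(u,v,180,70,2.5) for u,v in L],z)
C=W([(10,35),(537,33),(510,512),(57,512)],.012); print("tray corners w",C[:,:2].round(4),"mean",C.mean(0).round(4))
print("edges",[np.linalg.norm(C[i]-C[i-1]).round(4) for i in range(4)])
for n,p,h in [("drift",(318,522),.11),("sleeve",(317,171),.106),("bottle",(187,352),.114),("cup",(351,298),.038),("lockring",(438,447),.013),("bearing",(456,92),.013)]:
    print(n,W([p],h).round(4))
S=lambda L,z: ray(cs["side"],[cp(u,v,195,150,3.3) for u,v in L],z)
A=S([(57,53),(298,50),(300,102),(51,104)],.004); print("mat side",A[:,:2].round(4),A.mean(0).round(4))
A=S([(123,436),(267,438),(264,547),(110,547)],.015); print("block side",A[:,:2].round(4),A.mean(0).round(4))
Q=lambda L,z: ray(cs["scene"],[cp(u,v,220,150,4) for u,v in L],z)
A=Q([(388,93),(505,63),(738,197),(612,241)],.004); print("mat scene",A[:,:2].round(4),A.mean(0).round(4))
Q=lambda L,z: ray(cs["scene"],[cp(u,v,110,220,6) for u,v in L],z)
A=Q([(98,104),(360,40),(435,177),(142,252)],.015); print("block scene",A[:,:2].round(4),A.mean(0).round(4))
print("rec scene",Q([(260,141)],.015), "side",S([(191,490)],.015))
E
python3 m.py
```

```text
tray corners w [[ 0.4607  0.0913]
 [ 0.6584  0.0922]
 [ 0.663  -0.1048]
 [ 0.4673 -0.1042]] mean [ 0.5624 -0.0064  0.012 ]
edges [np.float64(0.1956), np.float64(0.1976), np.float64(0.197), np.float64(0.1957)]
drift [[ 0.5716 -0.0596  0.11  ]]
sleeve [[0.5694 0.0486 0.106 ]]
bottle [[ 0.5319 -0.0028  0.114 ]]
cup [[ 0.5879 -0.0041  0.038 ]]
lockring [[ 0.6294 -0.0739  0.013 ]]
bearing [[0.6284 0.07   0.013 ]]
mat side [[0.3524 0.332 ]
 [0.6003 0.3354]
 [0.5957 0.2286]
 [0.355  0.2282]] [0.4759 0.281  0.004 ]
block side [[ 0.4439 -0.2439]
 [ 0.5428 -0.2481]
 [ 0.5366 -0.3469]
 [ 0.4395 -0.3446]] [ 0.4907 -0.2959  0.015 ]
mat scene [[0.3625 0.2222]
 [0.3628 0.3308]
 [0.6084 0.3335]
 [0.6105 0.2229]] [0.4861 0.2774 0.004 ]
block scene [[ 0.4427 -0.3427]
 [ 0.4483 -0.2452]
 [ 0.5485 -0.2484]
 [ 0.5408 -0.3486]] [ 0.4951 -0.2962  0.015 ]
rec scene [[ 0.49599689 -0.29644927  0.015     ]] side [[ 0.49061178 -0.29608396  0.015     ]]
```

```bash
python3 -m creep '[[0.01,-0.024,0.01,0,0,0,1],[0.0195,-0.0485,0.03,0,0,0,1],[0.0195,-0.0485,0.05,0,0,0,1],[0.0195,-0.0485,0.05,0,0,0,1],[0.0195,-0.0485,0.05,0,0,0,1]]' 40
python3 - <<'E'
from h import *
im,c,o=shot("wrist","pics/w1.png"); print(o["ee_pos"],o["tcp_rot"],o["wrist_force"],o["time"])
cv2.imwrite("pics/w1c.png",crop(im,130,20,430,300,2))
E
```

```text
time: 0.65
ee_pos: [0.5692, 0.0483, 0.1814]
tcp_rot: [180.0, 0.0, -0.0]
wrist_force: [-0.7, 0.2, 0.0]
opening: 0.0856
[0.56916589 0.04834138 0.18144109] [ 1.79992256e+02  4.91301618e-02 -4.53252887e-04] [-0.67611755  0.24879722  0.02380171] 0.65
```

View pics/w1c.png

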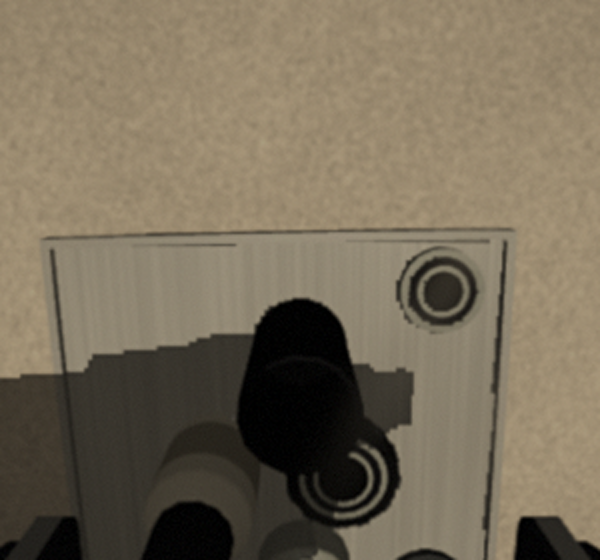

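```bash
python3 - <<'E'
from h import *
im=cv2.imread("pics/w1.png"); o=bot.get_obs(); c=cam("wrist",o)
s=4;x0,y0=230,155
k=crop(im,x0,y0,x0+130,y0+140,s); k=cv2.convertScaleAbs(k,alpha=2.5,beta=20)
x,y=.5692,.0483
for z,col in [(.006,(0,255,0)),(.106,(0,0,255))]: draw(k,c,circ(x,y,z,.04),col,np.array([x0,y0]),s)
cv2.imwrite("pics/w1o.png",k)
# the tray frame from left/right edges not fully seen
def cp(u,v,x0,y0,s): return ((u+.5)/s+x0-.5,(v+.5)/s+y0-.5)
print(ray(c,[cp(42,239,130,20,2),cp(514,230,130,20,2)],.012), ray(c,[cp(438,289,130,20,2)],.013))
E
```

```text
[[0.46176475 0.09266899 0.012     ]
 [0.66021544 0.09582096 0.012     ]] [[0.62902489 0.07088204 0.013     ]]
```

View pics/w1o.png

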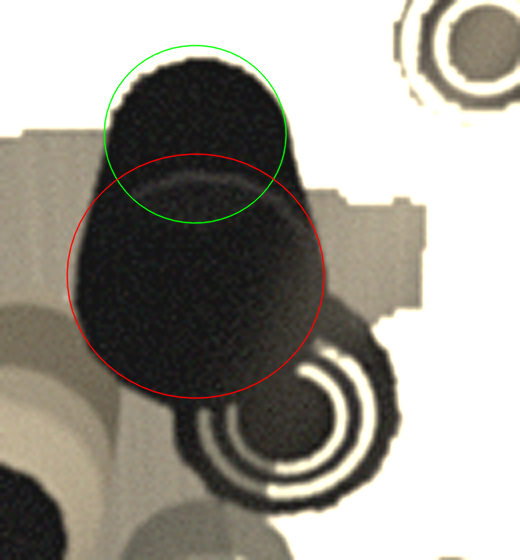

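```bash
python3 -m creep '[[0.0005,0.0018,0.02,0,0,0,1],[0.0005,0.0018,0.05,0,0,0,1],[0.0005,0.0018,0.08,0,0,0,1],[0.0005,0.0018,0.105,0,0,0,1],[0.0005,0.0018,0.116,0,0,0,1],[0.0005,0.0018,0.116,0,0,0,1],[0.0005,0.0018,0.116,0,0,0,1]]' 40
python3 - <<'E'
from h import *
im,c,o=shot("wrist","pics/w2.png"); im2,c2,o=shot("scene","pics/sc2.png")
cv2.imwrite("pics/w2c.png",np.hstack([crop(im,100,120,460,420,1),crop(im2,220,130,380,280,2)[:300]]))
E
```

```text
time: 1.4
ee_pos: [0.5708, 0.0466, 0.067]
tcp_rot: [-180.0, -0.1, -0.0]
wrist_force: [-0.1, -0.4, 0.3]
opening: 0.0858
```

View pics/w2c.png

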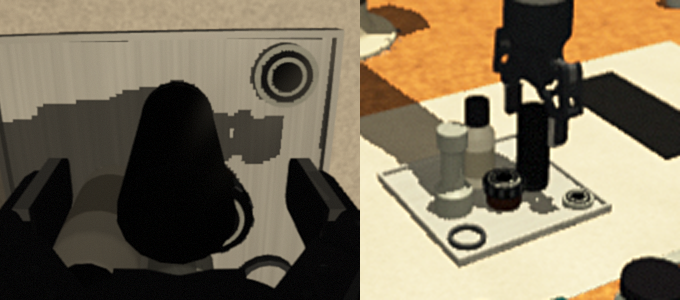

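```bash
python3 -m creep '[[0,0,0,0,0,0,0.55],[0,0,0,0,0,0,0.55],[0,0,0,0,0,0,0.55],[0,0,0,0,0,0,0.5],[0,0,0,0,0,0,0.45],[0,0,0,0,0,0,0.4],[0,0,0,0,0,0,0.3],[0,0,0,0,0,0,0.3]]' 40
python3 - <<'E'
from h import *
o=bot.get_obs(); print(o["ee_pos"],o["tcp_rot"],o["wrist_force"],o["torque"],o["opening"])
im,c,o=shot("wrist","pics/w3.png"); im2,c2,o=shot("scene","pics/sc3.png")
cv2.imwrite("pics/w3c.png",np.hstack([crop(im,100,120,460,420,1),crop(im2,220,130,380,280,2)[:300]]))
E
```

```text
time: 2.3
ee_pos: [0.57, 0.0467, 0.0655]
tcp_rot: [-180.0, -0.0, -0.0]
wrist_force: [-1.9, -0.2, 5.1]
opening: 0.0388
[0.57002611 0.04670944 0.06553901] [-1.79996426e+02 -1.23056039e-02 -2.60276265e-03] [-1.86544131 -0.1708239   5.11126921] [ 0.0223247   0.42525374 -0.01981847] 0.038753618213836286
```

View pics/w3c.png

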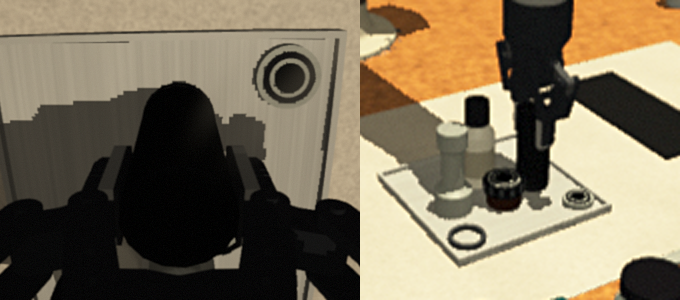

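```bash
python3 -m creep '[[0,0,-0.01,0,0,0,0.3],[0,0,-0.03,0,0,0,0.3],[0,-0.015,-0.05,0,0,0,0.3],[-0.001,-0.045,-0.06,0,0,0,0.3],[-0.002,-0.08,-0.06,0,0,0,0.3],[-0.002,-0.115,-0.06,0,0,0,0.3],[-0.003,-0.15,-0.06,0,0,0,0.3],[-0.003,-0.18,-0.06,0,0,0,0.3]]' 40
python3 -m creep '[[0,-0.025,0,0,0,0,0.3],[0,-0.043,0,0,0,0,0.3],[0,-0.0523,0.01,0,0,0,0.3],[0,-0.0523,0.03,0,0,0,0.3],[0,-0.0523,0.045,0,0,0,0.3],[0,-0.0523,0.052,0,0,0,0.3],[0,-0.0523,0.052,0,0,0,0.3],[0,-0.0523,0.052,0,0,0,0.3]]' 40
python3 - <<'E'
from h import *
im,c,o=shot("side","pics/sd4.png"); im2,c2,o=shot("scene","pics/sc4.png")
cv2.imwrite("pics/w4c.png",np.hstack([crop(im,190,90,350,240,2),crop(im2,220,100,440,250,2)]))
E
```

```text
time: 3.2
ee_pos: [0.5668, 0.2284, 0.1254]
tcp_rot: [-180.0, 0.0, 0.0]
wrist_force: [0.9, 0.3, -1.9]
opening: 0.0393
time: 4.0
ee_pos: [0.5672, 0.2786, 0.0738]
tcp_rot: [-180.0, -0.0, -0.0]
wrist_force: [-0.4, 1.3, -1.0]
opening: 0.0388
```

View pics/w4c.png

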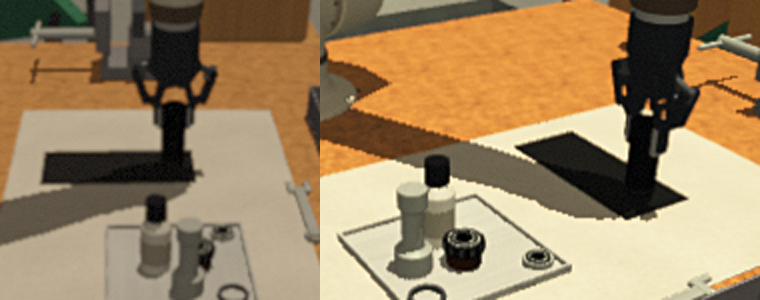

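```bash
python3 -m creep '[[0,0,0.004,0,0,0,0.3],[0,0,0.008,0,0,0,0.3],[0,0,0.0095,0,0,0,0.3],[0,0,0.0095,0,0,0,0.3],[0,0,0.0095,0,0,0,0.3],[0,0,0.0095,0,0,0,0.3]]' 40
```

```text
time: 4.7
ee_pos: [0.567, 0.279, 0.0637]
tcp_rot: [180.0, 0.0, -0.0]
wrist_force: [-0.2, 0.9, -1.0]
opening: 0.0392
```

```bash
python3 -m creep '[[0,0,0.0005,0,0,0,0.3],[0,0,0.0008,0,0,0,0.3],[0,0,0.0008,0,0,0,0.3],[0,0,0.0008,0,0,0,0.3]]' 40
```

```text
time: 5.1
ee_pos: [0.5671, 0.2791, 0.0636]
tcp_rot: [-180.0, -0.0, 0.0]
wrist_force: [-3.5, -1.3, 6.2]
opening: 0.0388
```

```bash
python3 -m creep '[[0,0,0,0,0,0,0.5],[0,0,0,0,0,0,0.7],[0,0,0,0,0,0,0.9],[0,0,0,0,0,0,0.9],[0,0,-0.015,0,0,0,1],[0,0,-0.045,0,0,0,1],[0,0,-0.08,0,0,0,1],[0,0,-0.11,0,0,0,1]]' 40
python3 - <<'E'
from h import *
im,c,o=shot("wrist","pics/w5.png"); im2,c2,o=shot("scene","pics/sc5.png")
cv2.imwrite("pics/w5c.png",np.hstack([crop(im,0,0,560,420,.8)[:330],crop(im2,270,110,420,275,2)]))
E
```

```text
time: 5.9
ee_pos: [0.567, 0.279, 0.176]
tcp_rot: [-180.0, -0.1, 0.0]
wrist_force: [1.0, -0.2, 1.4]
opening: 0.0854
```

View pics/w5c.png

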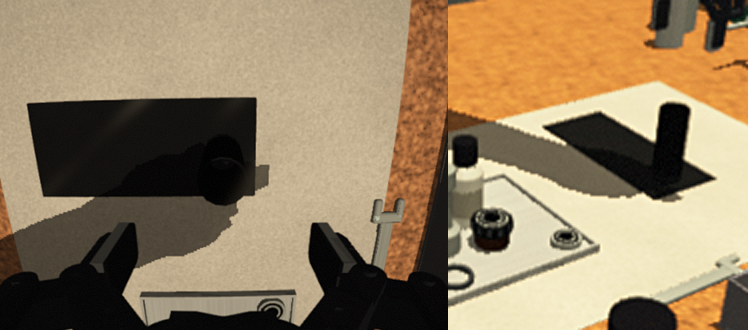

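```bash
python3 - <<'E'
from h import *
o=bot.get_obs(); c=cam("wrist",o); im=cv2.imread("pics/w5.png")
print(ray(c,np.array([(28,103),(256,97),(257,190),(45,196)])/.8,.004).round(4))
s=5;x0,y0=225,140
k=cv2.convertScaleAbs(crop(im,x0,y0,x0+120,y0+120,s),alpha=5,beta=10)
for z,col in [(.004,(0,255,0)),(.104,(0,0,255))]: draw(k,c,circ(.567,.279,z,.04),col,np.array([x0,y0]),s)
cv2.imwrite("pics/w5o.png",k)
E
```

```text
[[0.356  0.3361 0.004 ]
 [0.6045 0.3384 0.004 ]
 [0.6086 0.2347 0.004 ]
 [0.358  0.2273 0.004 ]]
```

View pics/w5o.png

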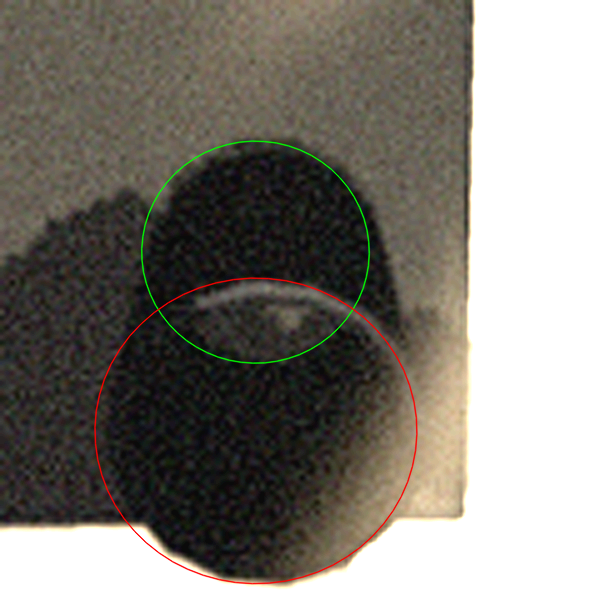

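```bash
python3 -m creep '[[-0.002,0.015,-0.01,0,0,0,1],[-0.006,0.05,-0.0173,0,0,0,1],[-0.011,0.09,-0.0173,0,0,0,1],[-0.017,0.135,-0.0173,0,0,0,1],[-0.022,0.18,-0.0173,0,0,0,1],[-0.027,0.22,-0.0173,0,0,0,1],[-0.032,0.255,-0.0173,0,0,0,1],[-0.035,0.275,-0.0173,0,0,0,1]]' 40
python3 -m creep '[[0,0.007,0,0,0,0,1],[0,0.007,0,0,0,0,1],[0,0.007,0,0,0,0,1]]' 40
python3 - <<'E'
from h import *
im,c,o=shot("wrist","pics/w6.png"); print(o["ee_pos"],o["tcp_rot"])
s=4;x0,y0=205,150
k=cv2.convertScaleAbs(crop(im,x0,y0,x0+190,y0+140,s),alpha=2,beta=20)
for z,d,col in [(.006,.042,(0,255,0)),(.072,.042,(255,255,0)),(.114,.029,(0,0,255))]: draw(k,c,circ(.532,-.003,z,d),col,np.array([x0,y0]),s)
cv2.imwrite("pics/w6o.png",k)
E
```

```text
time: 6.8
ee_pos: [0.5307, 0.001, 0.1904]
tcp_rot: [180.0, 0.0, -0.1]
wrist_force: [0.4, 0.1, -0.7]
opening: 0.0853
time: 7.1
ee_pos: [0.5319, -0.0025, 0.1902]
tcp_rot: [-180.0, 0.0, 0.0]
wrist_force: [-0.1, -0.1, 0.5]
opening: 0.0857
[ 0.53192695 -0.00254683  0.19021815] [-1.79985692e+02  1.78820642e-02  6.93334463e-03]
```

View pics/w6o.png

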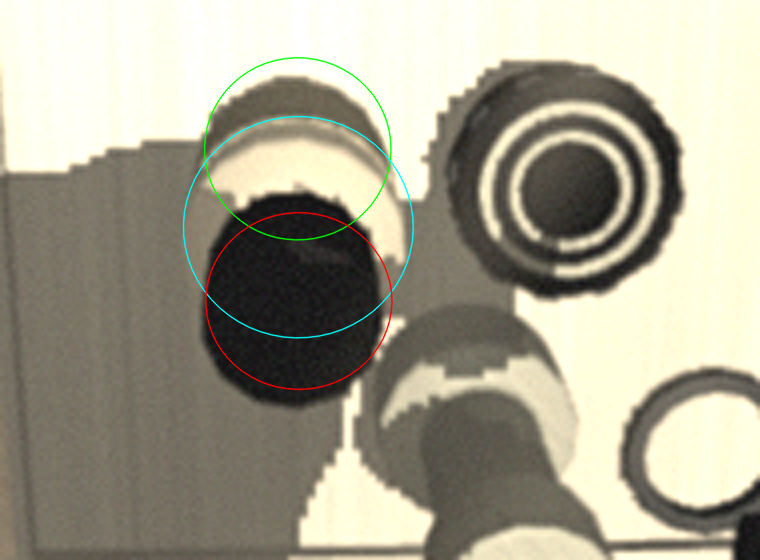

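View pics/w6.png

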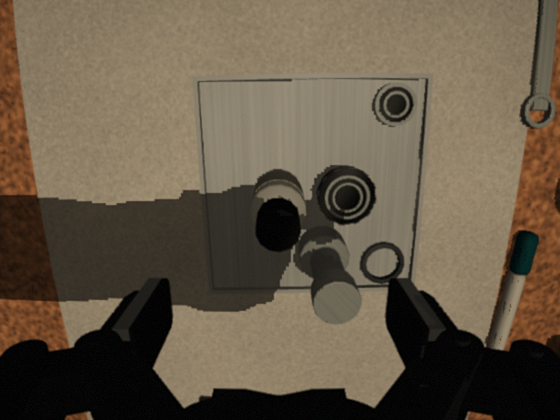

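```bash
python3 -m creep '[[-0.0014,0.0025,0.02,0,0,0,1],[-0.0014,0.0025,0.05,0,0,0,1],[-0.0014,0.0025,0.08,0,0,0,1],[-0.0014,0.0025,0.102,0,0,0,1],[-0.0014,0.0025,0.112,0,0,0,1],[-0.0014,0.0025,0.112,0,0,0,1],[-0.0014,0.0025,0.112,0,0,0,0.55],[-0.0014,0.0025,0.112,0,0,0,0.55]]' 40
python3 - <<'E'
from h import *
im,c,o=shot("wrist","pics/w7.png"); print(o["opening"])
im2,c2,o=shot("scene","pics/sc7.png")
cv2.imwrite("pics/w7c.png",np.hstack([crop(im,100,120,460,420,1.2),crop(im2,220,130,340,280,2.4)]))
E
```

```text
time: 7.95
ee_pos: [0.5314, -0.0053, 0.0798]
tcp_rot: [-180.0, -0.1, 0.0]
wrist_force: [-0.3, 0.2, 0.7]
opening: 0.059
0.05900295973991638
```

View pics/w7c.png

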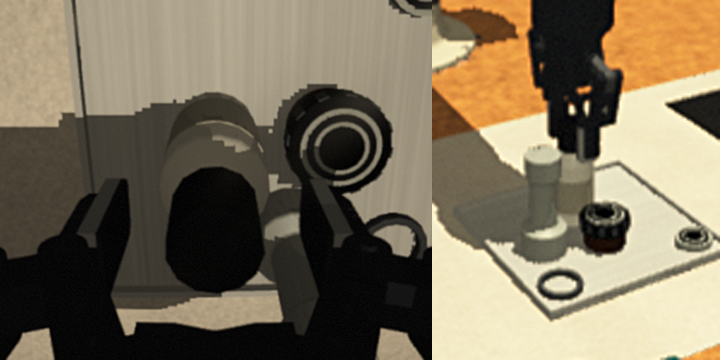

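```bash
python3 -m creep '[[0,0,0,0,0,0,0.45],[0,0,0,0,0,0,0.4],[0,0,0,0,0,0,0.36],[0,0,0,0,0,0,0.32],[0,0,0,0,0,0,0.28],[0,0,0,0,0,0,0.2],[0,0,0,0,0,0,0.2]]' 40
```

```text
time: 8.75
ee_pos: [0.5311, -0.0055, 0.0789]
tcp_rot: [180.0, -0.1, -0.0]
wrist_force: [2.7, -0.8, 5.3]
opening: 0.0287
```

```bash
python3 -m creep '[[0,0,-0.01,0,0,0,0.2],[0,0,-0.03,0,0,0,0.2],[-0.007,-0.015,-0.05,0,0,0,0.2],[-0.021,-0.045,-0.06,0,0,0,0.2],[-0.038,-0.08,-0.06,0,0,0,0.2],[-0.055,-0.115,-0.06,0,0,0,0.2],[-0.072,-0.15,-0.06,0,0,0,0.2],[-0.089,-0.185,-0.06,0,0,0,0.2]]' 40
python3 -m creep '[[-0.017,-0.035,0,0,0,0,0.2],[-0.032,-0.068,0,0,0,0,0.2],[-0.042,-0.09,0.005,0,0,0,0.2],[-0.0466,-0.0995,0.02,0,0,0,0.2],[-0.0466,-0.0995,0.04,0,0,0,0.2],[-0.0466,-0.0995,0.055,0,0,0,0.2],[-0.0466,-0.0995,0.06,0,0,0,0.2],[-0.0466,-0.0995,0.061,0,0,0,0.2]]' 40
python3 -m creep '[[0,0,0,0,0,0,0.2],[0,0,0.0005,0,0,0,0.2],[0,0,0.0005,0,0,0,0.2],[0,0,0.0005,0,0,0,0.2]]' 40
python3 - <<'E'
from h import *
im,c,o=shot("side","pics/sd8.png"); im2,c2,o=shot("scene","pics/sc8.png")
cv2.imwrite("pics/w8c.png",np.hstack([crop(im,190,90,350,240,2),crop(im2,220,80,440,230,2)]))
E
```

```text
time: 9.55
ee_pos: [0.4401, 0.1805, 0.1383]
tcp_rot: [180.0, 0.1, -0.0]
wrist_force: [1.0, 0.1, -1.4]
opening: 0.029
time: 10.35
ee_pos: [0.3949, 0.2782, 0.0771]
tcp_rot: [180.0, 0.1, -0.1]
wrist_force: [-2.4, -1.2, 4.5]
opening: 0.0287
time: 10.75
ee_pos: [0.3953, 0.279, 0.0772]
tcp_rot: [-180.0, -0.0, -0.0]
wrist_force: [0.1, -1.2, 3.2]
opening: 0.0289
```

View pics/w8c.png

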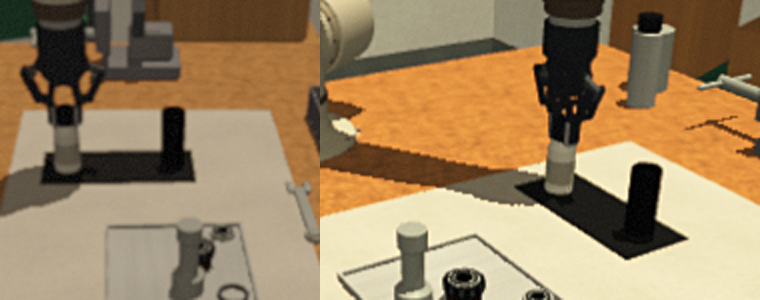

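```bash
python3 -m creep '[[0,0,0,0,0,0,0.4],[0,0,0,0,0,0,0.6],[0,0,0,0,0,0,0.8],[0,0,0,0,0,0,0.9],[0,0,-0.015,0,0,0,1],[0,0,-0.045,0,0,0,1],[0,0,-0.08,0,0,0,1],[0.005,0.01,-0.1135,0,0,0,1]]' 40
python3 -m creep '[[0.013,0.025,0,0,0,0,1],[0.03,0.06,0,0,0,0,1],[0.05,0.1,0,0,0,0,1],[0.07,0.14,0,0,0,0,1],[0.09,0.18,0,0,0,0,1],[0.11,0.22,0,0,0,0,1],[0.13,0.26,0,0,0,0,1],[0.15,0.295,0,0,0,0,1]]' 40
python3 -m creep '[[0.165,0.32,0,0,0,0,1],[0.021,0.035,0,0,0,0,1],[0.021,0.035,0,0,0,0,1],[0.021,0.035,0,0,0,0,1]]' 40
```

```text
time: 11.65
ee_pos: [0.3996, 0.2694, 0.1928]
tcp_rot: [-180.0, -0.0, 0.1]
wrist_force: [1.5, 0.4, 0.5]
opening: 0.0852
time: 12.45
ee_pos: [0.5506, -0.0281, 0.1916]
tcp_rot: [180.0, -0.1, -0.0]
wrist_force: [1.0, 0.8, 0.1]
opening: 0.0854
time: 12.85
ee_pos: [0.5708, -0.0605, 0.191]
tcp_rot: [-180.0, -0.0, 0.0]
wrist_force: [0.4, 0.1, 0.6]
opening: 0.0852
```

```bash
python3 - <<'E'
from h import *
im,c,o=shot("wrist","pics/w9.png"); print(o["ee_pos"],o["tcp_rot"])
s=4;x0,y0=215,90
k=cv2.convertScaleAbs(crop(im,x0,y0,x0+190,y0+150,s),alpha=1.6,beta=10)
for z,d,col in [(.006,.044,(0,255,0)),(.034,.044,(255,255,0)),(.110,.034,(0,0,255))]: draw(k,c,circ(.571,-.061,z,d),col,np.array([x0,y0]),s)
cv2.imwrite("pics/w9o.png",k)
im2,c2,o=shot("scene","pics/sc9.png")
E
```

```text
[ 0.57084195 -0.06051018  0.19103167] [-1.79998772e+02 -2.64495921e-02  4.10463268e-02]
```

View pics/w9o.png

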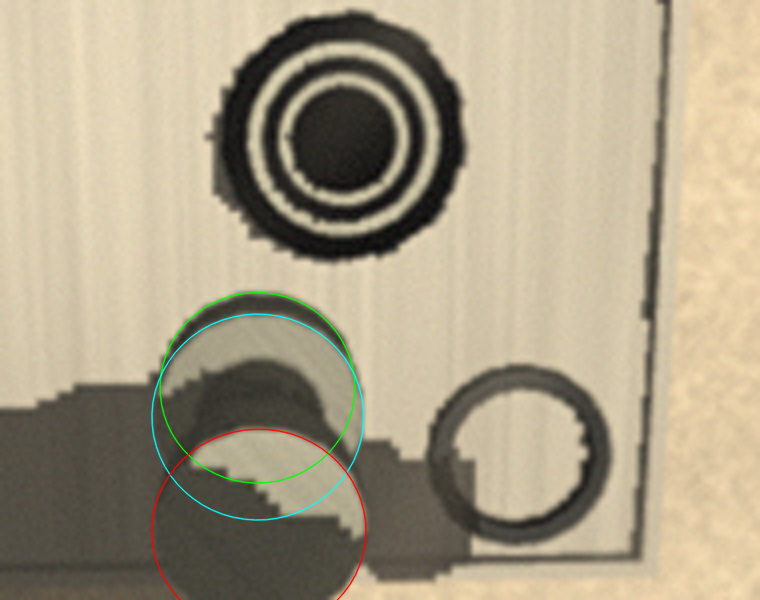

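View pics/sc9.png

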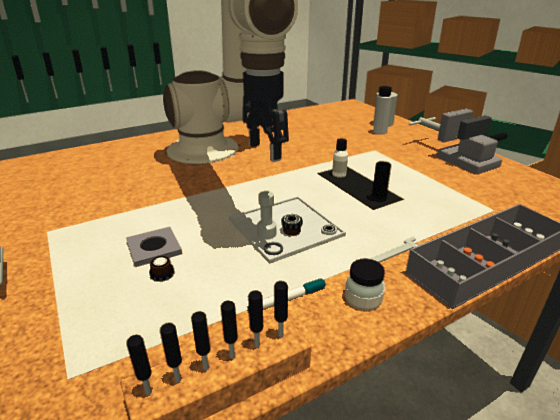

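```bash
python3 -m creep '[[0,0,0.02,0,0,0,1],[0,0,0.05,0,0,0,1],[0,0,0.08,0,0,0,1],[0,0,0.102,0,0,0,1],[0,0,0.112,0,0,0,1],[0,0,0.112,0,0,0,1],[0,0,0.112,0,0,0,0.6],[0,0,0.112,0,0,0,0.6]]' 60
python3 - <<'E'
from h import *
im,c,o=shot("wrist","pics/w10.png"); print(o["opening"],o["ee_pos"])
im2,c2,o=shot("scene","pics/sc10.png")
cv2.imwrite("pics/w10c.png",np.hstack([crop(im,100,120,460,420,1.2),crop(im2,220,130,340,280,2.4)]))
E
```

```text
time: 13.75
ee_pos: [0.5718, -0.0609, 0.08]
tcp_rot: [180.0, -0.1, 0.0]
wrist_force: [0.9, 0.0, -0.7]
opening: 0.0593
0.05930434427609144 [ 0.5717885  -0.06092559  0.0799567 ]
```

View pics/w10c.png

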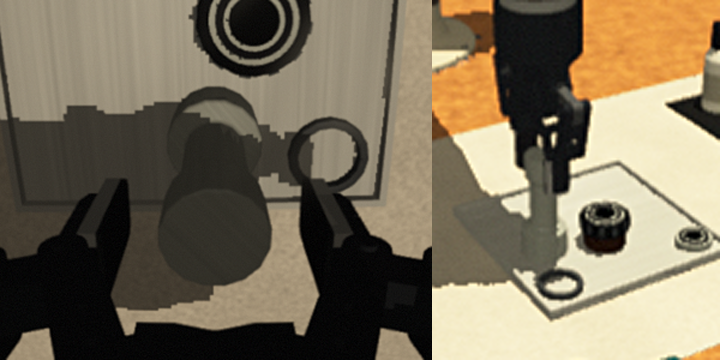

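```bash
python3 -m creep '[[0,0,0,0,0,0,0.5],[0,0,0,0,0,0,0.45],[0,0,0,0,0,0,0.41],[0,0,0,0,0,0,0.37],[0,0,0,0,0,0,0.33],[0,0,0,0,0,0,0.25],[0,0,0,0,0,0,0.25]]' 60
```

```text
time: 14.55
ee_pos: [0.5712, -0.0611, 0.0786]
tcp_rot: [180.0, -0.0, -0.0]
wrist_force: [0.6, 0.7, 3.9]
opening: 0.0319
```

```bash
python3 -m creep '[[0,0,-0.01,0,0,0,0.25],[0,0,-0.03,0,0,0,0.25],[0,0,-0.055,0,0,0,0.25],[-0.004,-0.015,-0.065,0,0,0,0.25],[-0.012,-0.045,-0.065,0,0,0,0.25],[-0.021,-0.08,-0.065,0,0,0,0.25],[-0.03,-0.115,-0.065,0,0,0,0.25],[-0.039,-0.15,-0.065,0,0,0,0.25]]' 60
python3 -m creep '[[-0.009,-0.035,0,0,0,0,0.25],[-0.019,-0.07,0,0,0,0,0.25],[-0.028,-0.105,0,0,0,0,0.25],[-0.037,-0.14,0,0,0,0,0.25],[-0.045,-0.168,0,0,0,0,0.25],[-0.05,-0.184,0,0,0,0,0.25],[-0.051,-0.19,0,0,0,0,0.25],[-0.051,-0.19,0.005,0,0,0,0.25]]' 60
python3 - <<'E'
from h import *
im,c,o=shot("side","pics/sd11.png"); im2,c2,o=shot("scene","pics/sc11.png")
cv2.imwrite("pics/w11c.png",np.hstack([crop(im,190,90,350,240,2),crop(im2,220,80,440,230,2)]))
E
```

```text
time: 15.35
ee_pos: [0.5307, 0.0907, 0.1428]
tcp_rot: [180.0, 0.1, -0.0]
wrist_force: [-0.2, -0.5, -2.2]
opening: 0.0322
time: 16.15
ee_pos: [0.481, 0.2794, 0.1385]
tcp_rot: [-180.0, -0.0, 0.1]
wrist_force: [0.1, -0.1, -2.9]
opening: 0.0325
```

View pics/w11c.png

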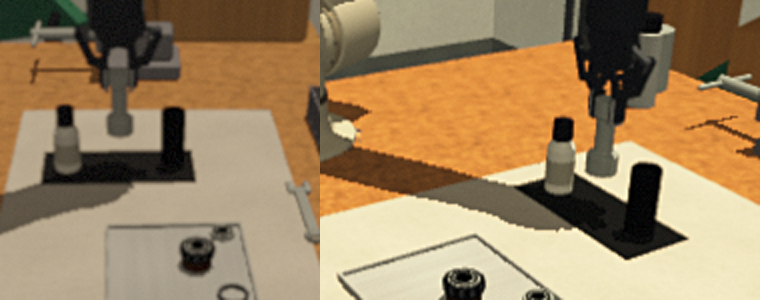

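```bash
python3 -m creep '[[0,0,0.015,0,0,0,0.25],[0,0,0.035,0,0,0,0.25],[0,0,0.05,0,0,0,0.25],[0,0,0.058,0,0,0,0.25],[0,0,0.061,0,0,0,0.25],[0,0,0.061,0,0,0,0.25],[0,0,0.061,0,0,0,0.25]]' 60
python3 -m creep '[[0,0,0.0005,0,0,0,0.25],[0,0,0.0008,0,0,0,0.25],[0,0,0.0008,0,0,0,0.25]]' 60
```

```text
time: 16.95
ee_pos: [0.4814, 0.2791, 0.0778]
tcp_rot: [-180.0, -0.0, -0.0]
wrist_force: [-0.7, -0.9, -2.2]
opening: 0.0321
time: 17.25
ee_pos: [0.4811, 0.2791, 0.0767]
tcp_rot: [-180.0, -0.0, 0.0]
wrist_force: [-0.5, -0.4, -2.3]
opening: 0.0326
```

```bash
python3 -m creep '[[0,0,0.0005,0,0,0,0.25],[0,0,0.0008,0,0,0,0.25],[0,0,0.0008,0,0,0,0.25]]' 60
```

```text
time: 17.55
ee_pos: [0.4813, 0.2792, 0.0766]
tcp_rot: [-180.0, -0.1, 0.0]
wrist_force: [-0.6, -0.7, 4.5]
opening: 0.0319
```

```bash
python3 -m creep '[[0,0,0,0,0,0,0.45],[0,0,0,0,0,0,0.6],[0,0,0,0,0,0,0.75],[0,0,0,0,0,0,0.75],[0,0,-0.01,0,0,0,0.75],[0,0,-0.035,0,0,0,0.8],[0,0,-0.07,0,0,0,1],[0,0.005,-0.1,0,0,0,1]]' 40
python3 - <<'E'
from h import *
im,c,o=shot("wrist","pics/w12.png")
im2,c2,o=shot("scene","pics/sc12.png")
cv2.imwrite("pics/w12c.png",np.hstack([crop(im,0,0,560,420,.8)[:330],crop(im2,270,110,420,275,2)]))
E
```

```text
time: 18.35
ee_pos: [0.4809, 0.2743, 0.1779]
tcp_rot: [-180.0, -0.0, 0.0]
wrist_force: [1.0, 1.0, 0.1]
opening: 0.0849
```

View pics/w12c.png

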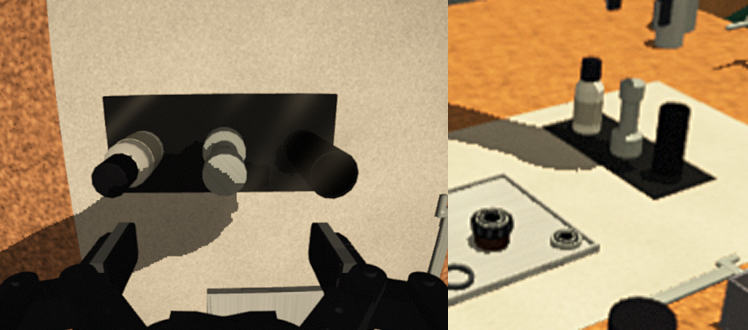

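```bash
python3 -m creep '[[0.006,0.015,0,0,0,0,1],[0.018,0.045,0,0,0,0,1],[0.034,0.085,0,0,0,0,1],[0.05,0.13,0,0,0,0,1],[0.067,0.175,0,0,0,0,1],[0.082,0.215,0,0,0,0,1],[0.095,0.25,0,0,0,0,1],[0.104,0.272,0.01,0,0,0,1]]' 40
python3 -m creep '[[0.003,0.008,0.0154,0,0,0,1],[0.003,0.008,0.0154,0,0,0,1],[0.003,0.008,0.0154,0,0,0,1]]' 40
python3 - <<'E'
from h import *
im,c,o=shot("wrist","pics/w13.png"); print(o["ee_pos"],o["tcp_rot"])
s=4;x0,y0=200,110
k=cv2.convertScaleAbs(crop(im,x0,y0,x0+180,y0+140,s),alpha=1.3,beta=10)
for z,d,col in [(.006,.040,(0,255,0)),(.024,.048,(255,255,0)),(.038,.048,(0,0,255))]: draw(k,c,circ(.588,-.006,z,d),col,np.array([x0,y0]),s)
cv2.imwrite("pics/w13o.png",k)
E
```

```text
time: 19.25
ee_pos: [0.5855, -0.0014, 0.1657]
tcp_rot: [180.0, -0.0, -0.1]
wrist_force: [-0.1, 0.9, -0.9]
opening: 0.0856
time: 19.55
ee_pos: [0.5871, -0.0056, 0.1494]
tcp_rot: [-180.0, 0.1, 0.0]
wrist_force: [-0.1, -0.3, 1.1]
opening: 0.0854
[ 0.58714389 -0.00559486  0.14942744] [-1.79986695e+02  1.19314781e-01  6.67723832e-03]
```

View pics/w13o.png

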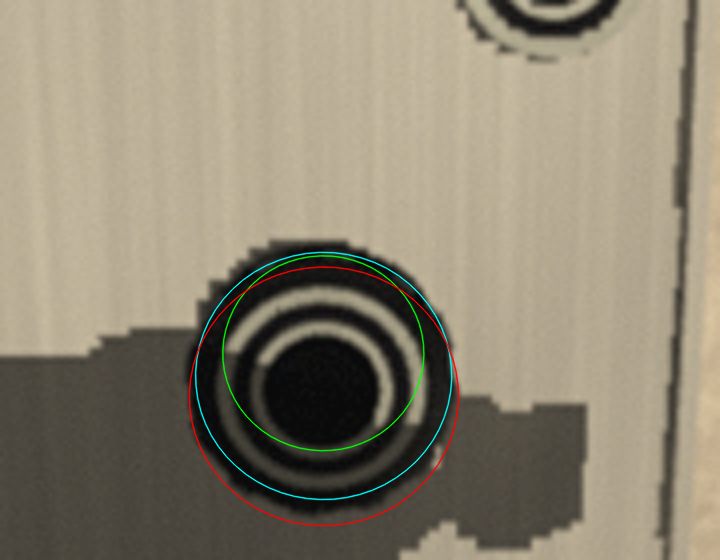

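```bash
python3 -m creep '[[-0.0005,-0.0015,0.02,0,0,0,1],[-0.0005,-0.0015,0.055,0,0,0,1],[-0.0005,-0.0015,0.09,0,0,0,1],[-0.0005,-0.0015,0.12,0,0,0,1],[-0.0005,-0.0015,0.135,0,0,0,1],[-0.0005,-0.0015,0.1395,0,0,0,1],[-0.0005,-0.0015,0.1395,0,0,0,0.75],[-0.0005,-0.0015,0.1395,0,0,0,0.75]]' 40
python3 - <<'E'
from h import *
im,c,o=shot("wrist","pics/w14.png"); print(o["opening"],o["ee_pos"])
im2,c2,o=shot("scene","pics/sc14.png")
cv2.imwrite("pics/w14c.png",np.hstack([crop(im,100,120,460,420,1.2),crop(im2,230,160,350,310,2.4)]))
E
```

```text
time: 20.4
ee_pos: [0.5886, -0.0043, 0.0126]
tcp_rot: [-180.0, -0.1, 0.0]
wrist_force: [-0.3, 0.2, 0.4]
opening: 0.064
0.06402171417044451 [ 0.58855635 -0.00427982  0.01264829]
```

View pics/w14c.png

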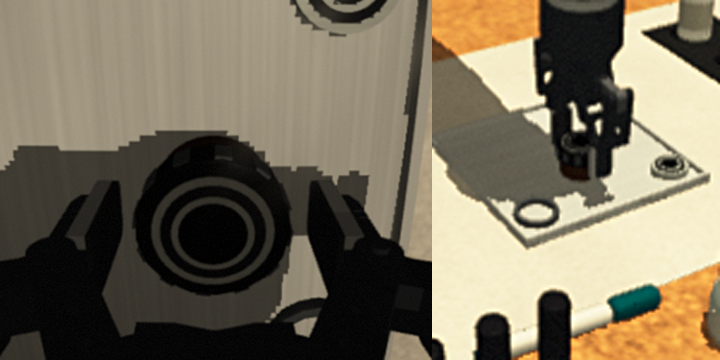

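```bash
python3 -m creep '[[0,0,0,0,0,0,0.65],[0,0,0,0,0,0,0.6],[0,0,0,0,0,0,0.56],[0,0,0,0,0,0,0.52],[0,0,0,0,0,0,0.46],[0,0,0,0,0,0,0.4],[0,0,0,0,0,0,0.4]]' 40
python3 - <<'E'
from h import *
im2,c2,o=shot("scene","pics/sc15.png"); im,c,o=shot("side","pics/sd15.png"); 
cv2.imwrite("pics/w15c.png",np.hstack([crop(im2,240,180,340,250,4),crop(im,240,160,340,230,4)]))
E
```

```text
time: 21.2
ee_pos: [0.5879, -0.0046, 0.0115]
tcp_rot: [180.0, -0.1, -0.0]
wrist_force: [-1.4, 0.0, 5.8]
opening: 0.0462
```

View pics/w15c.png

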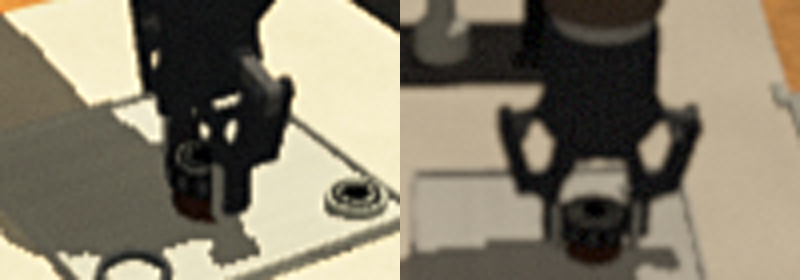

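```bash
python3 -m creep '[[0,0,-0.01,0,0,0,0.4],[0,0,-0.03,0,0,0,0.4],[0,0,-0.06,0,0,0,0.4],[-0.004,0.015,-0.09,0,0,0,0.4],[-0.013,0.045,-0.12,0,0,0,0.4],[-0.024,0.085,-0.145,0,0,0,0.4],[-0.036,0.125,-0.17,0,0,0,0.4],[-0.047,0.165,-0.19,0,0,0,0.4]]' 40
python3 -m creep '[[-0.011,0.04,-0.015,0,0,0,0.4],[-0.022,0.08,-0.025,0,0,0,0.4],[-0.032,0.115,-0.0295,0,0,0,0.4],[-0.04,0.142,-0.0295,0,0,0,0.4],[-0.0445,0.157,-0.0295,0,0,0,0.4],[-0.0455,0.1605,-0.0295,0,0,0,0.4],[-0.0455,0.1605,-0.0295,0,0,0,0.4],[-0.0455,0.1605,-0.0295,0,0,0,0.4]]' 40
python3 - <<'E'
from h import *
im,c,o=shot("wrist","pics/w16.png"); print(o["ee_pos"],o["tcp_rot"])
E
```

```text
time: 22.1
ee_pos: [0.5398, -0.1708, 0.2028]
tcp_rot: [180.0, -0.1, 0.0]
wrist_force: [0.6, -1.3, -1.6]
opening: 0.0464
time: 22.9
ee_pos: [0.4954, -0.3289, 0.2302]
tcp_rot: [-180.0, 0.0, 0.1]
wrist_force: [0.2, 0.3, -1.0]
opening: 0.0459
[ 0.49536766 -0.32887636  0.23024306] [-1.79973095e+02  1.06381073e-02  5.92369103e-02]
```

View pics/w16.png

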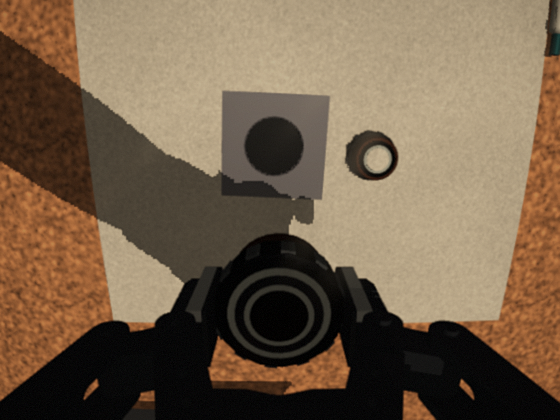

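```bash
python3 - <<'E'
from h import *
o=bot.get_obs(); c=cam("wrist",o); im=cv2.imread("pics/w16.png")
r=lambda L,z: ray(c,L,z).round(4)
K=r([(222,91),(329,97),(323,199),(221,194)],.015); print(K,K.mean(0)); print(r([(274,145.5)],.015),r([(377,158)],.032))
s=5;x0,y0=210,80
k=crop(im,x0,y0,x0+130,y0+120,s)
a=.0; x,y=.4925,-.297
for z,d,col in [(.015,.056,(0,255,0)),(.010,.056,(255,255,0))]: draw(k,c,circ(x,y,z,d),col,np.array([x0,y0]),s)
cv2.imwrite("pics/w16o.png",k)
E
```

```text
[[ 0.4428 -0.2448  0.015 ]
 [ 0.5422 -0.2503  0.015 ]
 [ 0.5395 -0.3483  0.015 ]
 [ 0.438  -0.3432  0.015 ]] [ 0.490625 -0.29665   0.015   ]
[[ 0.4909 -0.2954  0.015 ]] [[ 0.5864 -0.3046  0.032 ]]
```

View pics/w16o.png

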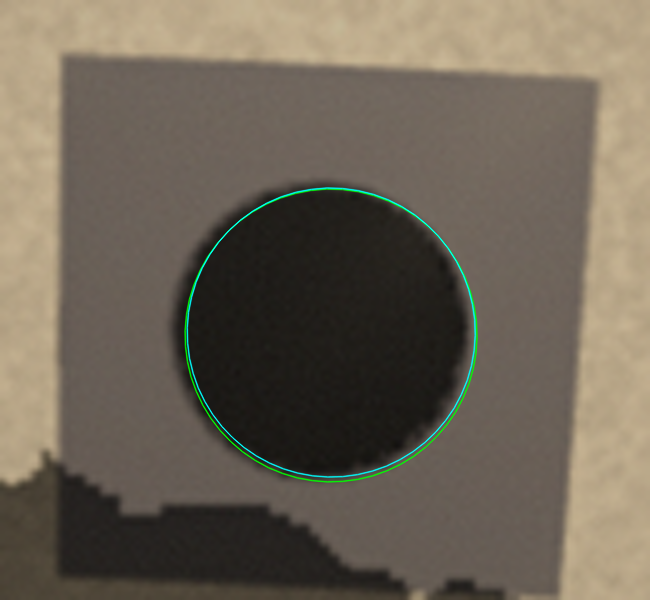

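```bash
python3 -m creep '[[-0.0015,-0.015,0.015,0,0,0,0.4],[-0.003,-0.029,0.045,0,0,0,0.4],[-0.0035,-0.034,0.08,0,0,0,0.4],[-0.0035,-0.034,0.12,0,0,0,0.4],[-0.0035,-0.034,0.155,0,0,0,0.4],[-0.0035,-0.034,0.18,0,0,0,0.4],[-0.0035,-0.034,0.19,0,0,0,0.4],[-0.0035,-0.034,0.19,0,0,0,0.4]]' 40
python3 - <<'E'
from h import *
im2,c2,o=shot("scene","pics/sc17.png"); im,c,o=shot("side","pics/sd17.png");im3,c,o=shot("wrist","pics/w17.png"); 
cv2.imwrite("pics/w17c.png",np.hstack([crop(im2,115,210,215,290,2.5),crop(im,215,250,315,330,2.5),crop(im3,110,150,450,420,.75)[:200]]))
E
```

```text
time: 23.75
ee_pos: [0.4912, -0.2949, 0.0393]
tcp_rot: [-179.9, 0.1, 0.1]
wrist_force: [-0.4, 1.2, -0.5]
opening: 0.0463
```

View pics/w17c.png

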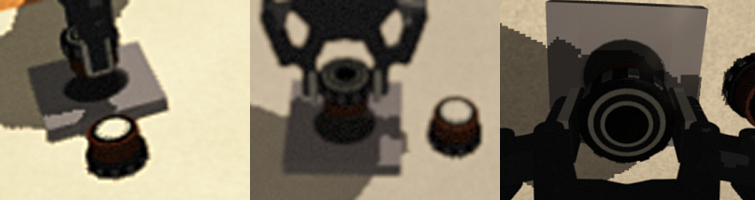

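```bash
python3 -m creep '[[0,0,0.01,0,0,0,0.4],[0,0,0.019,0,0,0,0.4],[0,0,0.023,0,0,0,0.4],[0,0,0.024,0,0,0,0.4],[0,0,0.024,0,0,0,0.4]]' 40
python3 -m creep '[[0,0,0.0008,0,0,0,0.4],[0,0,0.001,0,0,0,0.4],[0,0,0.001,0,0,0,0.4]]' 40
```

```text
time: 24.4
ee_pos: [0.4914, -0.296, 0.0161]
tcp_rot: [-180.0, 0.0, -0.0]
wrist_force: [-0.6, -0.3, -0.4]
opening: 0.0465
time: 24.7
ee_pos: [0.4916, -0.2961, 0.0155]
tcp_rot: [180.0, -0.0, -0.0]
wrist_force: [-0.5, -0.5, 0.1]
opening: 0.0463
```

```bash
python3 -m creep '[[0,0,0.0005,0,0,0,0.4],[0,0,0.001,0,0,0,0.4],[0,0,0.001,0,0,0,0.4]]' 40
```

```text
time: 25.0
ee_pos: [0.4916, -0.2962, 0.0155]
tcp_rot: [180.0, -0.0, -0.0]
wrist_force: [-4.3, 2.5, 7.5]
opening: 0.0463
```

```bash
python3 - <<'E'
from h import *
im2,c2,o=shot("scene","pics/sc18.png"); im,c,o=shot("side","pics/sd18.png")
cv2.imwrite("pics/w18c.png",np.hstack([crop(im2,115,210,215,290,4),crop(im,215,250,315,330,4)]))
E
```

```text
(no output)
```

View pics/w18c.png

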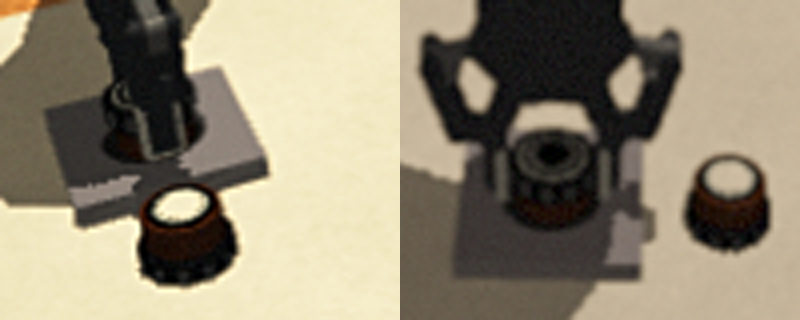

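```bash
python3 -m creep '[[0,0,0,0,0,0,0.6],[0,0,0,0,0,0,0.7],[0,0,0,0,0,0,0.8],[0,0,0,0,0,0,0.8],[0,0,-0.015,0,0,0,0.85],[0,0,-0.05,0,0,0,1],[0,0,-0.09,0,0,0,1],[0,0.01,-0.13,0,0,0,1]]' 40
python3 -m creep '[[0,0.015,-0.03,0,0,0,1],[0,0.02,-0.046,0,0,0,1],[0,0.02,-0.046,0,0,0,1]]' 40
python3 - <<'E'
from h import *
im,c,o=shot("wrist","pics/w19.png"); print(o["ee_pos"])
im2,c2,o=shot("scene","pics/sc19.png")
s=5;x0,y0=230,100
k=crop(im,x0,y0,x0+110,y0+110,s); x,y=.491,-.296
for z,d,col in [(.015,.056,(0,255,0)),(.042,.048,(0,0,255)),(.028,.048,(255,255,0))]: draw(k,c,circ(x,y,z,d),col,np.array([x0,y0]),s)
cv2.imwrite("pics/w19o.png",np.hstack([k,crop(im2,120,215,170,270,5)[:,:250].repeat(2,0)[:550]]))
E
```

```text
time: 25.9
ee_pos: [0.4913, -0.3053, 0.1469]
tcp_rot: [-180.0, -0.0, 0.1]
wrist_force: [0.8, -0.1, -0.1]
opening: 0.0858
time: 26.2
ee_pos: [0.4923, -0.3272, 0.194]
tcp_rot: [179.8, -0.2, -0.0]
wrist_force: [1.2, 0.1, 0.4]
opening: 0.085
[ 0.49227298 -0.32715851  0.19399755]
```

View pics/w19o.png

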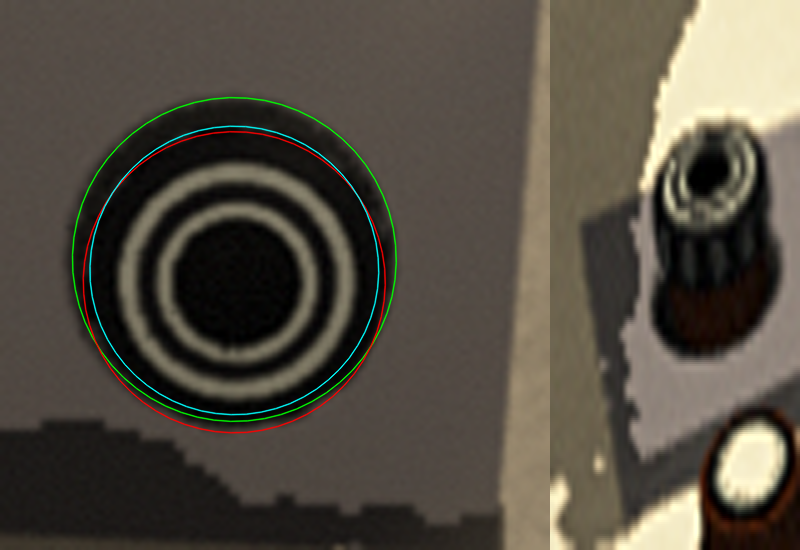

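```bash
python3 -m creep '[[0,-0.015,0,0,0,0,1],[0,-0.045,0,0,0,0,1],[0,-0.085,0,0,0,0,1],[0,-0.13,0,0,0,0,1],[0,-0.175,0,0,0,0,1],[-0.003,-0.22,0,0,0,0,1],[-0.005,-0.265,0,0,0,0,1],[-0.005,-0.305,0,0,0,0,1]]' 40
python3 -m creep '[[0,-0.045,0,0,0,0,1],[0,-0.09,0,0,0,0,1],[0,-0.135,0,0,0,0,1],[0,-0.18,0,0,0,0,1],[-0.0025,-0.22,0,0,0,0,1],[-0.0045,-0.255,0,0,0,0,1],[-0.0055,-0.28,0,0,0,0,1],[-0.0055,-0.294,0,0,0,0,1]]' 40
python3 -m creep '[[0,-0.006,0,0,0,0,1],[0,-0.006,0,0,0,0,1],[0,-0.006,0,0,0,0,1]]' 60
python3 - <<'E'
from h import *
im,c,o=shot("wrist","pics/w20.png"); print(o["ee_pos"])
im2,c2,o=shot("scene","pics/sc20.png")
cv2.imwrite("pics/w20c.png",np.hstack([crop(im,0,0,560,420,.8)[:330],crop(im2,270,110,420,275,2)]))
E
```

```text
time: 27.1
ee_pos: [0.4848, -0.018, 0.1892]
tcp_rot: [-180.0, 0.1, 0.1]
wrist_force: [1.9, 0.2, 0.2]
opening: 0.0851
time: 27.9
ee_pos: [0.4791, 0.2752, 0.1889]
tcp_rot: [180.0, 0.1, 0.2]
wrist_force: [0.4, 0.1, -0.3]
opening: 0.0856
time: 28.2
ee_pos: [0.4809, 0.2782, 0.1902]
tcp_rot: [180.0, 0.0, -0.0]
wrist_force: [-0.3, 0.5, 0.4]
opening: 0.0853
[0.48093908 0.27816989 0.19019339]
```

View pics/w20c.png

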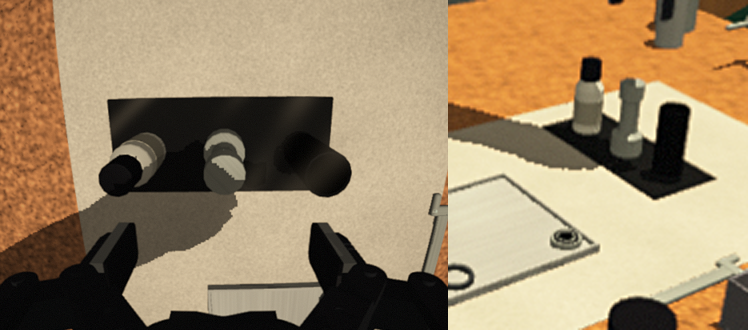

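```bash
python3 -m creep '[[0,0,0.015,0,0,0,0.75],[0,0,0.045,0,0,0,0.75],[0,0,0.08,0,0,0,0.75],[0,0,0.104,0,0,0,0.75],[0,0,0.1146,0,0,0,0.75],[0,0,0.1146,0,0,0,0.65],[0,0,0.1146,0,0,0,0.55],[0,0,0.1146,0,0,0,0.48]]' 60
python3 -m creep '[[0,0,0,0,0,0,0.43],[0,0,0,0,0,0,0.39],[0,0,0,0,0,0,0.36],[0,0,0,0,0,0,0.32],[0,0,0,0,0,0,0.25],[0,0,0,0,0,0,0.25]]' 60
```

```text
time: 29.1
ee_pos: [0.4818, 0.2793, 0.0774]
tcp_rot: [-179.9, -0.1, -0.0]
wrist_force: [0.2, -0.6, 0.5]
opening: 0.0412
time: 29.7
ee_pos: [0.4817, 0.2794, 0.077]
tcp_rot: [-179.9, -0.1, 0.0]
wrist_force: [0.1, 0.0, 5.6]
opening: 0.0319
```

```bash
python3 -m creep '[[0,0,-0.01,0,0,0,0.25],[0,0,-0.03,0,0,0,0.25],[0,0,-0.055,0,0,0,0.25],[0.004,0.015,-0.0676,0,0,0,0.25],[0.012,0.045,-0.0676,0,0,0,0.25],[0.021,0.08,-0.0676,0,0,0,0.25],[0.03,0.115,-0.0676,0,0,0,0.25],[0.039,0.15,-0.0676,0,0,0,0.25]]' 60
python3 -m creep '[[0.009,0.035,0,0,0,0,0.25],[0.019,0.07,0,0,0,0,0.25],[0.028,0.105,0,0,0,0,0.25],[0.037,0.14,0,0,0,0,0.25],[0.045,0.168,0,0,0,0,0.25],[0.05,0.184,0,0,0,0,0.25],[0.051,0.19,0,0,0,0,0.25],[0.051,0.19,0.003,0,0,0,0.25]]' 60
python3 -m creep '[[0,0,0.015,0,0,0,0.25],[0,0,0.035,0,0,0,0.25],[0,0,0.05,0,0,0,0.25],[0,0,0.058,0,0,0,0.25],[0,0,0.0605,0,0,0,0.25],[0,0,0.0605,0,0,0,0.25],[0,0,0.0605,0,0,0,0.25]]' 60
```

```text
time: 30.5
ee_pos: [0.5199, 0.127, 0.1433]
tcp_rot: [180.0, 0.0, 0.0]
wrist_force: [1.1, 0.7, -2.3]
opening: 0.032
time: 31.3
ee_pos: [0.5709, -0.0614, 0.1404]
tcp_rot: [-180.0, 0.0, -0.1]
wrist_force: [-0.1, 0.3, -3.0]
opening: 0.0325
time: 32.0
ee_pos: [0.5714, -0.0609, 0.0804]
tcp_rot: [180.0, -0.1, 0.0]
wrist_force: [0.1, 0.4, -2.0]
opening: 0.0322
```

```bash
python3 -m creep '[[0,0,0.0007,0,0,0,0.25],[0,0,0.0012,0,0,0,0.25],[0,0,0.0012,0,0,0,0.25]]' 60
```

```text
time: 32.3
ee_pos: [0.5713, -0.0611, 0.0791]
tcp_rot: [180.0, -0.1, -0.0]
wrist_force: [0.1, -0.3, 0.1]
opening: 0.0323
```

```bash
python3 -m creep '[[0,0,0.0005,0,0,0,0.25],[0,0,0.0006,0,0,0,0.25],[0,0,0.0006,0,0,0,0.25]]' 60
```

```text
time: 32.6
ee_pos: [0.5714, -0.0611, 0.079]
tcp_rot: [180.0, -0.1, -0.0]
wrist_force: [-0.4, 0.4, 5.5]
opening: 0.0324
```

```bash
python3 -m creep '[[0,0,0,0,0,0,0.45],[0,0,0,0,0,0,0.6],[0,0,0,0,0,0,0.75],[0,0,0,0,0,0,0.85],[0,0,-0.012,0,0,0,1],[0,0,-0.045,0,0,0,1],[0,0,-0.08,0,0,0,1],[0,0,-0.105,0,0,0,1]]' 40
python3 -m creep '[[0,0,-0.0073,0,0,0,1],[0,0,-0.0073,0,0,0,1],[0,0,-0.0073,0,0,0,1]]' 40
python3 - <<'E'
from h import *
im,c,o=shot("wrist","pics/w21.png"); print(o["ee_pos"],o["tcp_rot"])
a=cv2.imread("pics/w9.png"); s=4;x0,y0=245,150
A=crop(a,x0,y0,x0+90,y0+110,s);B=crop(im,x0,y0,x0+90,y0+110,s)
cv2.imwrite("pics/w21c.png",np.hstack([A,B]))
im2,c2,o=shot("scene","pics/sc21.png"); a=cv2.imread("pics/sc0.png") if 0 else cv2.imread("pics/scene0.png")
cv2.imwrite("pics/sc21c.png",np.hstack([crop(a,230,170,340,265,3.5),crop(im2,230,170,340,265,3.5)]))
E
```

```text
time: 33.4
ee_pos: [0.5713, -0.061, 0.1863]
tcp_rot: [180.0, -0.1, 0.0]
wrist_force: [1.1, 0.3, 0.5]
opening: 0.0852
time: 33.7
ee_pos: [0.5707, -0.061, 0.1892]
tcp_rot: [-180.0, 0.1, 0.0]
wrist_force: [-0.4, -0.9, -0.6]
opening: 0.0856
[ 0.57071175 -0.06097822  0.18923822] [-1.79994164e+02  7.38517974e-02  4.71193548e-05]
```

View pics/w21c.png

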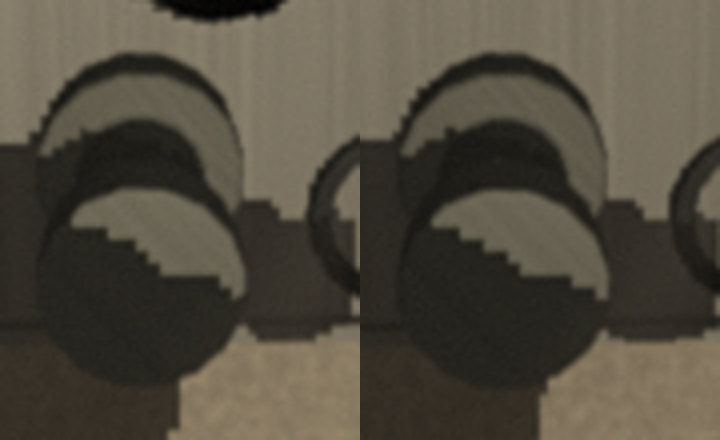

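View pics/sc21c.png

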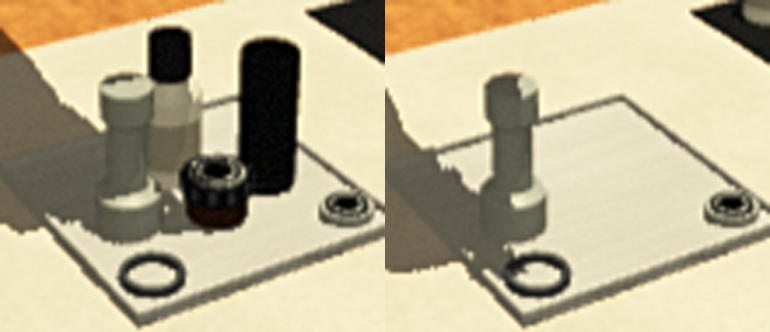

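```bash
python3 -m creep '[[-0.007,-0.013,0,0,0,0,1],[-0.022,-0.04,0,0,0,0,1],[-0.042,-0.08,0,0,0,0,1],[-0.062,-0.12,0,0,0,0,1],[-0.083,-0.16,0,0,0,0,1],[-0.104,-0.2,0,0,0,0,1],[-0.125,-0.24,0,0,0,0,1],[-0.145,-0.28,0,0,0,0,1]]' 40
python3 -m creep '[[-0.016,-0.03,0,0,0,0,1],[-0.026,-0.05,0,0,0,0,1],[-0.031,-0.06,0,0,0,0,1],[-0.031,-0.06,0,0,0,0,1],[-0.031,-0.06,0,0,0,0,1]]' 40
python3 - <<'E'
from h import *
im,c,o=shot("wrist","pics/w22.png"); print(o["ee_pos"],o["tcp_rot"])
cv2.imwrite("pics/w22c.png",crop(im,100,50,460,420,1.5))
E
```

```text
time: 34.6
ee_pos: [0.4239, 0.2206, 0.1898]
tcp_rot: [180.0, 0.0, 0.0]
wrist_force: [1.2, 0.7, -0.1]
opening: 0.0853
time: 35.1
ee_pos: [0.395, 0.2785, 0.19]
tcp_rot: [180.0, 0.0, 0.0]
wrist_force: [0.6, -0.2, 0.7]
opening: 0.0853
[0.39497192 0.27851518 0.19004238] [1.79970749e+02 1.41177784e-02 8.34943093e-03]
```

View pics/w22c.png

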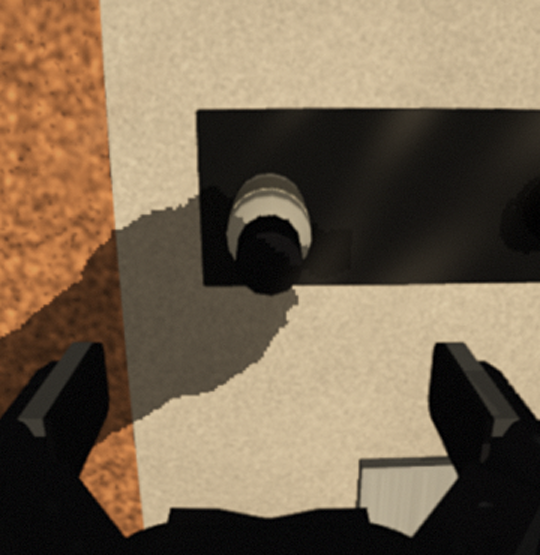

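Bottle stands centred between the fingers (cap at column 269, fingers 104–434 in the crop). Descend and grip.

```bash
python3 -m creep '[[0,0,0.015,0,0,0,1],[0,0,0.045,0,0,0,1],[0,0,0.08,0,0,0,0.9],[0,0,0.103,0,0,0,0.75],[0,0,0.1135,0,0,0,0.65],[0,0,0.1135,0,0,0,0.55],[0,0,0.1135,0,0,0,0.47],[0,0,0.1135,0,0,0,0.42]]' 40
python3 -m creep '[[0,0,0,0,0,0,0.38],[0,0,0,0,0,0,0.35],[0,0,0,0,0,0,0.32],[0,0,0,0,0,0,0.28],[0,0,0,0,0,0,0.2],[0,0,0,0,0,0,0.2]]' 40
```

```text
time: 35.95
ee_pos: [0.3958, 0.2793, 0.0783]
tcp_rot: [-179.9, -0.1, -0.0]
wrist_force: [0.1, 0.5, -0.2]
opening: 0.0356
time: 36.55
ee_pos: [0.3953, 0.2794, 0.0781]
tcp_rot: [-179.9, -0.1, 0.0]
wrist_force: [-1.7, -1.1, 8.4]
opening: 0.0284
```

```bash
python3 -m creep '[[0,0,-0.01,0,0,0,0.2],[0,0,-0.03,0,0,0,0.2],[0.007,0.015,-0.05,0,0,0,0.2],[0.021,0.045,-0.0615,0,0,0,0.2],[0.038,0.08,-0.0615,0,0,0,0.2],[0.055,0.115,-0.0615,0,0,0,0.2],[0.072,0.15,-0.0615,0,0,0,0.2],[0.089,0.185,-0.0615,0,0,0,0.2]]' 40
python3 -m creep '[[0.017,0.035,0,0,0,0,0.2],[0.032,0.068,0,0,0,0,0.2],[0.042,0.09,0,0,0,0,0.2],[0.0471,0.0995,0,0,0,0,0.2],[0.0471,0.0995,0.015,0,0,0,0.2],[0.0471,0.0995,0.035,0,0,0,0.2],[0.0471,0.0995,0.05,0,0,0,0.2],[0.0471,0.0995,0.0565,0,0,0,0.2]]' 40
python3 -m creep '[[0,0,0.001,0,0,0,0.2],[0,0,0.001,0,0,0,0.2],[0,0,0.001,0,0,0,0.2]]' 40
python3 - <<'E'
from h import *
im2,c2,o=shot("scene","pics/sc23.png"); a=cv2.imread("pics/scene0.png")
cv2.imwrite("pics/sc23c.png",np.hstack([crop(a,230,160,340,265,3.5),crop(im2,230,160,340,265,3.5)]))
E
```

```text
time: 37.35
ee_pos: [0.4845, 0.0925, 0.1389]
tcp_rot: [-180.0, -0.0, 0.0]
wrist_force: [0.8, 0.1, -1.4]
opening: 0.0282
time: 38.15
ee_pos: [0.5298, -0.0045, 0.0799]
tcp_rot: [-180.0, 0.1, 0.1]
wrist_force: [-10.0, 0.6, 46.9]
opening: 0.0283
time: 38.45
ee_pos: [0.5311, -0.0051, 0.0809]
tcp_rot: [-180.0, -0.0, 0.0]
wrist_force: [-0.0, 1.0, -2.0]
opening: 0.0288
```

View pics/sc23c.png

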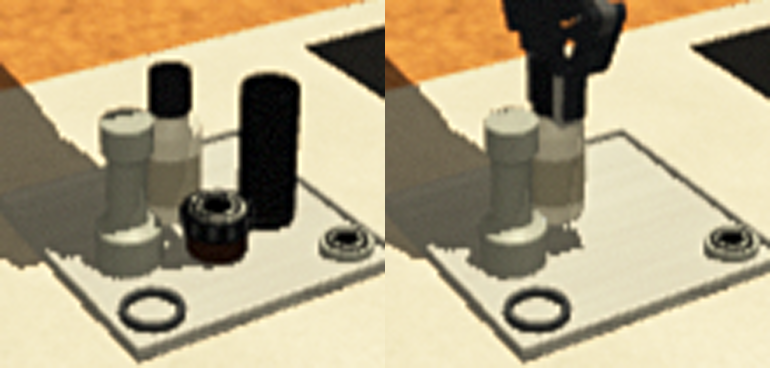

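```bash
python3 -m creep '[[0,0,0.0004,0,0,0,0.2],[0,0,0.0008,0,0,0,0.2],[0,0,0.0008,0,0,0,0.2]]' 40
```

```text
time: 38.8
ee_pos: [0.5312, -0.0055, 0.0801]
tcp_rot: [-180.0, -0.0, -0.0]
wrist_force: [-0.2, -0.4, -0.5]
opening: 0.0286
```

```bash
python3 -m creep '[[0,0,0.0004,0,0,0,0.2],[0,0,0.0004,0,0,0,0.2]]' 40
```

```text
time: 39.0
ee_pos: [0.5312, -0.0055, 0.08]
tcp_rot: [-180.0, -0.0, -0.0]
wrist_force: [-1.1, -0.6, 5.3]
opening: 0.0285
```

```bash
python3 -m creep '[[0,0,0,0,0,0,0.4],[0,0,0,0,0,0,0.55],[0,0,0,0,0,0,0.7],[0,0,0,0,0,0,0.85],[0,0,-0.012,0,0,0,1],[0,0,-0.045,0,0,0,1],[0.0009,-0.0025,-0.08,0,0,0,1],[0.0009,-0.0025,-0.105,0,0,0,1]]' 40
python3 -m creep '[[0,0,-0.0057,0,0,0,1],[0,0,-0.0057,0,0,0,1],[0,0,-0.0057,0,0,0,1]]' 40
python3 - <<'E'
from h import *
im,c,o=shot("wrist","pics/w24.png"); print(o["ee_pos"],o["tcp_rot"])
a=cv2.imread("pics/w6.png"); s=4;x0,y0=200,150
A=crop(a,x0,y0,x0+95,y0+120,s);B=crop(im,x0,y0,x0+95,y0+120,s)
cv2.imwrite("pics/w24c.png",cv2.convertScaleAbs(np.hstack([A,B]),alpha=1.8))
E
```

```text
time: 39.8
ee_pos: [0.5324, -0.0029, 0.1878]
tcp_rot: [-180.0, -0.1, 0.0]
wrist_force: [0.3, -0.1, 0.1]
opening: 0.0854
time: 40.1
ee_pos: [0.5317, -0.003, 0.1894]
tcp_rot: [180.0, 0.1, 0.0]
wrist_force: [0.1, -0.2, -1.3]
opening: 0.0852
[ 0.53171063 -0.00301017  0.18944204] [1.79999745e+02 6.50032148e-02 1.03778962e-04]
```

View pics/w24c.png

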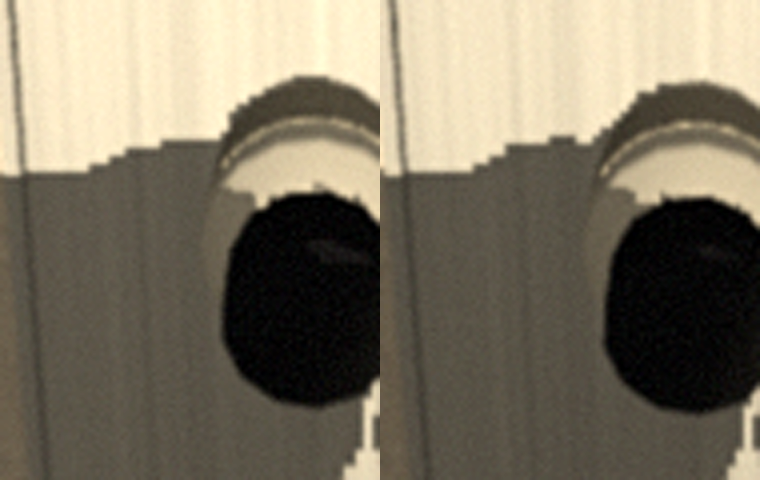

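```bash
python3 -m creep '[[0.002,-0.015,0,0,0,0,1],[0.006,-0.045,0,0,0,0,1],[0.011,-0.085,0,0,0,0,1],[0.017,-0.13,0,0,0,0,1],[0.022,-0.175,0,0,0,0,1],[0.027,-0.215,0,0,0,0,1],[0.032,-0.25,0,0,0,0,1],[0.035,-0.274,0,0,0,0,1]]' 40
python3 -m creep '[[0,-0.008,0,0,0,0,1],[0,-0.008,0,0,0,0,1],[0,-0.008,0,0,0,0,1]]' 40
python3 - <<'E'
from h import *
im,c,o=shot("wrist","pics/w25.png"); print(o["ee_pos"],o["tcp_rot"])
cv2.imwrite("pics/w25c.png",cv2.convertScaleAbs(crop(im,100,50,460,420,1.5),alpha=1.8))
E
```

```text
time: 40.95
ee_pos: [0.5663, 0.2742, 0.1888]
tcp_rot: [180.0, 0.1, 0.1]
wrist_force: [0.7, 0.4, 0.8]
opening: 0.0851
time: 41.25
ee_pos: [0.5667, 0.2785, 0.1899]
tcp_rot: [180.0, 0.0, -0.0]
wrist_force: [-0.4, -0.9, -0.2]
opening: 0.0852
[0.56669444 0.27845872 0.18993401] [ 1.79966318e+02  3.98393344e-02 -9.47696418e-03]
```

View pics/w25c.png

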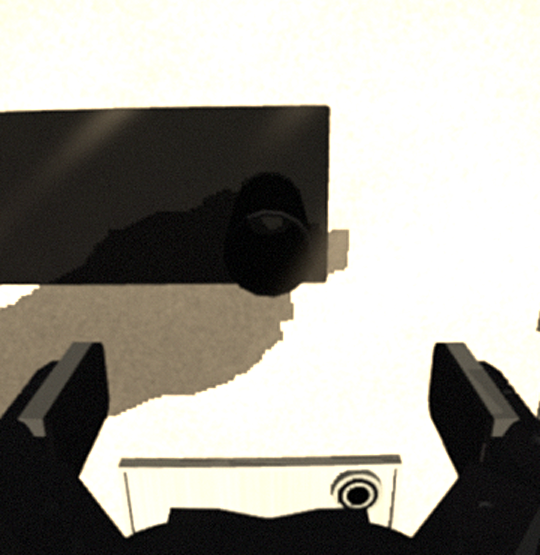

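Sleeve stands on the mat between the finger columns (about 268 in the crop). Descend and grip.

```bash
python3 -m creep '[[0,0,0.015,0,0,0,1],[0,0,0.045,0,0,0,1],[0,0,0.08,0,0,0,1],[0,0,0.11,0,0,0,0.9],[0,0,0.123,0,0,0,0.8],[0,0,0.1268,0,0,0,0.7],[0,0,0.1268,0,0,0,0.6],[0,0,0.1268,0,0,0,0.55]]' 40
python3 -m creep '[[0,0,0,0,0,0,0.52],[0,0,0,0,0,0,0.49],[0,0,0,0,0,0,0.46],[0,0,0,0,0,0,0.42],[0,0,0,0,0,0,0.3],[0,0,0,0,0,0,0.3]]' 40
```

```text
time: 42.1
ee_pos: [0.5679, 0.2792, 0.0654]
tcp_rot: [-179.9, -0.1, -0.0]
wrist_force: [0.3, 0.4, 0.4]
opening: 0.0469
time: 42.7
ee_pos: [0.5673, 0.2793, 0.0646]
tcp_rot: [-180.0, -0.1, 0.0]
wrist_force: [-0.4, 0.1, 6.8]
opening: 0.039
```

```bash
python3 -m creep '[[0,0,-0.01,0,0,0,0.3],[0,0,-0.03,0,0,0,0.3],[0,0.015,-0.05,0,0,0,0.3],[0.001,0.045,-0.062,0,0,0,0.3],[0.002,0.08,-0.062,0,0,0,0.3],[0.002,0.115,-0.062,0,0,0,0.3],[0.003,0.15,-0.062,0,0,0,0.3],[0.003,0.18,-0.062,0,0,0,0.3]]' 40
python3 -m creep '[[0,0.025,0,0,0,0,0.3],[0,0.043,0,0,0,0,0.3],[0,0.0523,0,0,0,0,0.3],[0,0.0523,0.01,0,0,0,0.3],[0,0.0523,0.03,0,0,0,0.3],[0,0.0523,0.045,0,0,0,0.3],[0,0.0523,0.051,0,0,0,0.3],[0,0.0523,0.053,0,0,0,0.3]]' 40
python3 -m creep '[[0,0,0.002,0,0,0,0.3],[0,0,0.004,0,0,0,0.3],[0,0,0.005,0,0,0,0.3],[0,0,0.005,0,0,0,0.3],[0,0,0.005,0,0,0,0.3]]' 40
```

```text
time: 43.5
ee_pos: [0.5699, 0.0974, 0.126]
tcp_rot: [180.0, -0.0, -0.0]
wrist_force: [-0.3, -0.2, -1.7]
opening: 0.0391
time: 44.3
ee_pos: [0.5694, 0.0472, 0.0714]
tcp_rot: [180.0, 0.1, 0.0]
wrist_force: [0.9, -0.2, -0.2]
opening: 0.0392
time: 44.8
ee_pos: [0.5701, 0.0467, 0.0678]
tcp_rot: [-180.0, -0.0, -0.0]
wrist_force: [0.2, -0.2, -1.3]
opening: 0.0387
```

```bash
python3 -m creep '[[0,0,0.0005,0,0,0,0.3],[0,0,0.001,0,0,0,0.3],[0,0,0.001,0,0,0,0.3]]' 40
python3 -m creep '[[0,0,0.0005,0,0,0,0.3],[0,0,0.0005,0,0,0,0.3]]' 40
```

```text
time: 45.1
ee_pos: [0.5701, 0.0467, 0.0667]
tcp_rot: [-180.0, -0.0, -0.0]
wrist_force: [-0.6, -0.2, -1.0]
opening: 0.0392
time: 45.3
ee_pos: [0.5701, 0.0467, 0.0666]
tcp_rot: [-180.0, -0.0, 0.0]
wrist_force: [-2.0, -0.2, 5.0]
opening: 0.0389
```

```bash
python3 -m creep '[[0,0,0,0,0,0,0.5],[0,0,0,0,0,0,0.65],[0,0,0,0,0,0,0.8],[0,0,0,0,0,0,0.95],[0,0,-0.012,0,0,0,1],[0,0,-0.045,0,0,0,1],[-0.0005,-0.0018,-0.08,0,0,0,1],[-0.0005,-0.0018,-0.108,0,0,0,1]]' 40
python3 -m creep '[[0,0,-0.0073,0,0,0,1],[0,0,-0.0073,0,0,0,1],[0,0,-0.0073,0,0,0,1]]' 40
python3 - <<'E'
from h import *
im,c,o=shot("wrist","pics/w26.png"); print(o["ee_pos"],o["tcp_rot"])
a=cv2.imread("pics/w1.png"); s=3.2;x0,y0=200,140
A=crop(a,x0,y0,x0+120,y0+160,s);B=crop(im,x0,y0,x0+120,y0+160,s)
cv2.imwrite("pics/w26c.png",cv2.convertScaleAbs(np.hstack([A,B]),alpha=1.8))
E
```

```text
time: 46.1
ee_pos: [0.5697, 0.0486, 0.177]
tcp_rot: [-180.0, -0.1, 0.0]
wrist_force: [0.6, -0.2, 0.2]
opening: 0.0853
time: 46.4
ee_pos: [0.5692, 0.0485, 0.1804]
tcp_rot: [180.0, 0.1, 0.0]
wrist_force: [0.6, 0.3, -0.7]
opening: 0.0854
[0.56923503 0.04846253 0.18036171] [1.79993539e+02 6.51077160e-02 1.48852370e-03]
```

View pics/w26c.png

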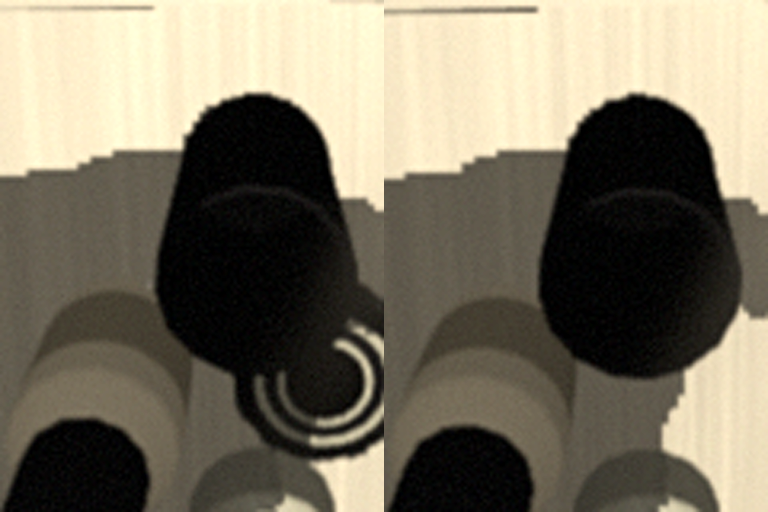

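```bash
python3 -m creep '[[0,0,-0.015,0,0,0,1],[0,0,-0.04,0,0,0,1],[0,0.02,-0.06,0,0,0,1],[-0.01,0.0485,-0.07,0,0,0,1],[-0.0195,0.0485,-0.07,0,0,0,1],[-0.0195,0.0485,-0.07,0,0,0,1],[-0.0195,0.0485,-0.07,0,0,0,1]]' 40
python3 - <<'E'
from h import *
im,c,o=shot("side","pics/sd27.png"); im2,c2,o=shot("scene","pics/sc27.png"); a=cv2.imread("pics/scene0.png"); b=cv2.imread("pics/side0.png")
cv2.imwrite("pics/f1.png",np.hstack([crop(a,230,160,350,270,3.2),crop(im2,230,160,350,270,3.2)]))
cv2.imwrite("pics/f2.png",np.hstack([crop(b,195,150,345,330,2.5),crop(im,195,150,345,330,2.5)]))
E
```

```text
time: 47.15
ee_pos: [0.5497, 0.0005, 0.2502]
tcp_rot: [-180.0, 0.1, 0.0]
wrist_force: [0.7, 0.5, -0.4]
opening: 0.0853
```

View pics/f1.png

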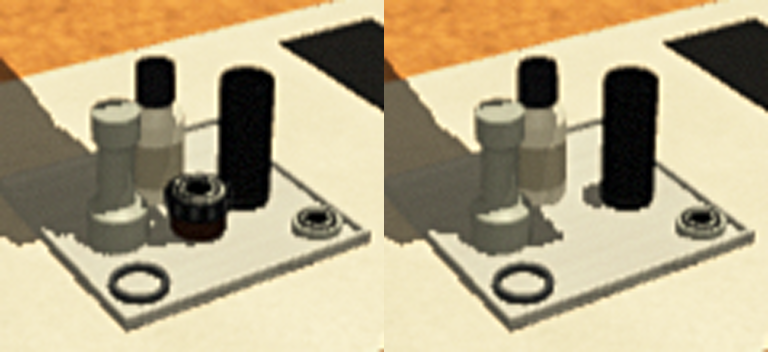

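View pics/f2.png

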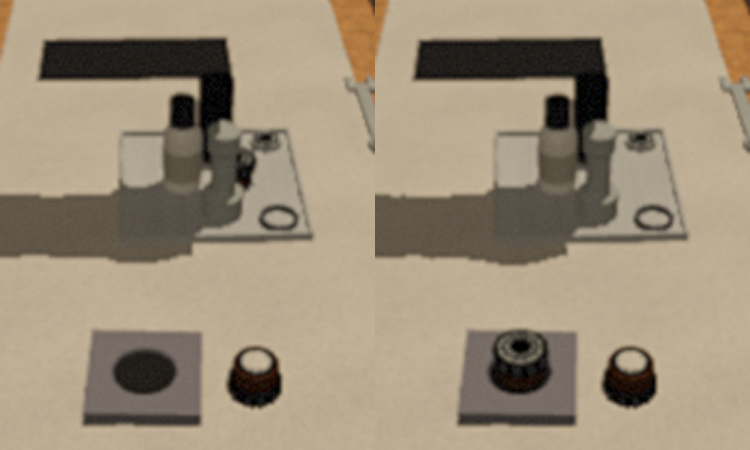

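Everything stands as required, the bystanders have not moved, and the gripper is clear, so I'm handing in.

```bash
python3 -c "
from workcell import bot
print(bot.job_done())"
```

```text
the job is handed in; nothing more can be done
None
```

The job is done and handed in at about 47 s, in the order you asked. I stood the sleeve, bottle and drift on the mat and set the cup thread down in the block's recess. Then I put the drift, bottle and sleeve back upright on the tray.

**Last checks:**
- **Sleeve and drift:** before/after wrist pictures match to well under 1 mm.
- **Bottle:** upright, but about 1.4 mm towards −y of its first spot. I left this uncorrected.
- **Cup:** seated level, within 1–2 mm of the recess centre. Contact came at the height expected for a seated cup.
- **Bystanders:** the worn cup, lockring and bearing look unmoved, and nothing fell.

**What was off:**
- **Bottle touchdown:** setting the bottle back on the tray gave a brief wrist-force reading of 47 N. That is below the 120 N wrist limit, and the press went through the gripped bottle, not the gripper's body.
- **Mistyped row:** one row sent the arm sideways for 0.1 s, high above everything and touching nothing.
- **Block position:** the scene camera placed the block about 5 mm off in x from the side and wrist cameras. I used those two.

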